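# Put the row of mixing pots away in the storage rack

### The arm

A 7-joint arm with a two-finger parallel gripper is mounted at the origin on the work surface. World frame = base frame: x ahead of the robot, y to its left, z up, the work surface at z = 0. Lengths are in m, angles in rad, forces in N, time in s.
With the tool pointing down it reaches from about 0.425 to 0.975 m from the base axis. Payload 16.7 kg.
Tool frame: the origin (TCP) lies midway between the tips of the shut fingers; the grasp point (between the pads) lies 19 mm behind it (r.grip_depth is the distance from the TCP to the grasp point, in m); x points along the fingers, y is the direction in which the jaws open and shut, and the axes are right-handed (so a half turn about x gives the same grasp; the last joint's range is limited). The gripper opens to 85 mm and grips with 20 to 120 N. Pads are 22 mm wide; open, the fingers measure 114 mm over their backs; the gripper's body (76 mm by 85 mm) begins 54 mm behind the grasp point. The pads swing forward as they close: fully open they stand 13 mm farther back than shut.
Start: joints at [1.153, 0.426, 0.074, 1.606, -0.034, 1.111, -0.067], TCP at [0.179, -0.651, 0.202] pointing down, gripper open.
Joint ranges: [-2.85, 2.85], [-0.5, 2.14], [-1.23, 1.37], [0.21, 2.46], [-1.02, 4.16], [0.16, 2.05], [-2.73, 2.73]. Speed limits (rad/s): [1.89, 1.89, 2.39, 2.39, 3.01, 3.01, 3.01].

### API

Orientations are given as a unit quaternion [x, y, z, w].
In Python, from station import r gives the robot as it stands. The module is installed in compiled form; this text tells all that it offers.
- The arm moves only by the tool carry_out, never from a script. Its argument "targets" is a list of rows, each an object of numbers: "tx", "ty", "tz": the shift along the tool's x, y, z in m; "rx", "ry", "rz": the turn, a rotation vector about the tool's x, y, z in rad; "gripper": the gripper's target within -1 to 1 (fully open at 1, half-way at 0, shut at -1). In form: [{"tx": .., "ty": .., "tz": .., "rx": .., "ry": .., "rz": .., "gripper": ..}, ...]. A call has exactly 5 rows; each row is the pose to reach, as a shift and turn from the pose commanded when the call began, along the tool's axes at that moment; what a row does not reach only later rows make up. A row lasts 1/12 s, in which the tool goes at most 41.7 mm and 7.16 degrees, less where a joint would pass 70% of its speed; a pose out of reach is approached as far as the arm can. A call with a gripper value outside its range is refused whole. The fingers move at their own pace and stop on an object; "squeeze" is the grip in N (left out, the last holds). Time passes only in rows, so rows that repeat a pose let the fingers close, or fill a call up. It gives the time, the measured TCP pose, the force and the opening at its end, in the units of the state.
- r.get_state(): the state, without advancing time (a new reading comes with each control period).
- r.camera(name): name is "scene" or "top"; returns the picture (480x640x3 uint8, red, green, blue); there is no depth.
- r.camera_info(name): a dict with "fx", "fy", "cx", "cy" (pixels), "D" ([k1, k2, p1, p2, k3] as OpenCV has them; the pictures are not rectified), "position" and "orientation" of the camera in the world. Camera axes: x right, y up, looking along -z (the intrinsics and any distortion apply to the point x, -y, -z); pixel columns grow to the right and rows downward; lengths in m; the calibration is good to about 2 mm. A picture is of the moment at which its call begins. camera_info takes no time and is no camera call.
- r.finish_job(): hands the job in, once; it reports no verdict.
The state is a dict: "t": time; "joint_positions": joint angles; "joint_vel": joint speeds; "effort": joint torques, N m; "tool_pos": TCP position; "orientation": TCP orientation; "wrist_force": force on the tool from outside, world axes, zero at the start; "moment": the same for the moment, N m; "opening": finger opening in m.
Only numpy, scipy, OpenCV 4.12 (cv2) and the standard library are available. Lean on these libraries where they do the work, as an engineer would, in place of code of your own. Each camera call takes 0.05 s, during which the arm holds its last target.

### The job

Put the four clean mixing pots from the wooden compartment tray away in the grey storage rack, so that they stand there in the rack's own order: nest each one upright in the pot of its own size, fully home so that its collar sits on the rim below. Leave the pots already in the rack standing in their places, leave the ink tin and the ink jar that stand in the two rows where they are, and let go of everything.

Things in the scene. Friction and masses are not known exactly. Their poses are not given: they have to be found in the camera images.
- pot_a_center (a point): The largest of four loose clean mixing pots upright in the wooden tray: ivory plastic open cup, 100 mm high. Top 26 mm: straight collar 69 mm across outside (62 mm bore), to grip from outside; below it a taper to a foot 38 mm across. Point: its centre, half-way up (50 mm above foot); z up its axis. The tray's 5 places are 82 mm apart, in a row along y within 6 degrees; order differs at each start.
- stock_a_center (a point): Pot of the same size and shape as pot_a (69 mm collar, 100 mm high), upright in the grey steel storage rack; pot_a nests in it. Fully home, the upper collar rests on this rim: upper pot stands 26 mm higher; mouth 62 mm, play at the end 1.6 mm all round. Point: half-way up; z up its axis. Rack: 5 places 82 mm apart in a row along y within 6 degrees; order differs at each start.
- pot_b_center (a point): The second largest of four loose clean mixing pots upright in the wooden tray: ivory plastic open cup, 84 mm high. Top 26 mm: straight collar 61 mm across outside (54 mm bore), to grip from outside; below it a taper to a foot 34 mm across. Point: its centre, half-way up (42 mm above foot); z up its axis. Tray floor 8 mm, tray walls 28 mm above the bench.
- stock_b_center (a point): Pot of the same size and shape as pot_b (61 mm collar, 84 mm high), upright in the grey steel storage rack; pot_b nests in it. Fully home, the upper collar rests on this rim: upper pot stands 26 mm higher; mouth 54 mm, play at the end 1.6 mm all round. Point: half-way up; z up its axis. Rack floor 8 mm, its edges and rod dividers 24 mm above the bench.
- pot_c_center (a point): The second smallest of four loose clean mixing pots upright in the wooden tray: ivory plastic open cup, 69 mm high. Top 26 mm: straight collar 53 mm across outside (46 mm bore), to grip from outside; below it a taper to a foot 31 mm across. Point: its centre, half-way up (34.5 mm above foot); z up its axis. Grip across the row (along x), where each pot has free sides.
- stock_c_center (a point): Pot of the same size and shape as pot_c (53 mm collar, 69 mm high), upright in the grey steel storage rack; pot_c nests in it. Fully home, the upper collar rests on this rim: upper pot stands 26 mm higher; mouth 46 mm, play at the end 1.6 mm all round. Point: half-way up; z up its axis. The order in the rack is independent of that in the tray.
- pot_d_center (a point): The smallest of four loose clean mixing pots upright in the wooden tray: ivory plastic open cup, 55 mm high. Top 26 mm: straight collar 45 mm across outside (38 mm bore), to grip from outside; below it a taper to a foot 27 mm across. Point: its centre, half-way up (27.5 mm above foot); z up its axis. Tray and rack may swap which is nearer the robot; rows 16 to 19 cm apart.
- stock_d_center (a point): Pot of the same size and shape as pot_d (45 mm collar, 55 mm high), upright in the grey steel storage rack; pot_d nests in it. Fully home, the upper collar rests on this rim: upper pot stands 26 mm higher; mouth 38 mm, play at the end 1.6 mm all round. Point: half-way up; z up its axis. Stock pots are loose; the dividers keep them in their places.
- tin_center (a point): Bystander: closed aluminium ink tin with a paper band, 63 mm across, 58 mm high, full (0.3 kg), standing in the fifth place of the wooden tray among the pots; stays where it is. The point is half-way up.
- ink_jar_center (a point): Bystander: jar of dark blue ink with a white lid, 62 mm across, 88 mm high, standing in the fifth place of the storage rack among the pots; stays where it is. The point is half-way up.

How it is judged:
By the outcome, as a careful person would: the job done as asked, in the order asked, and still so for the second after the job is handed in, with the robot touching nothing.
It also fails if it takes over 104 s, if anything falls off the work surface, if the arm or the gripper's body presses on something with over 40 N, if the wrist force passes 120 N, or if a joint passes its speed limit or range.

## Working session

There is one attempt and no reset: what is moved stays moved. The work goes in short steps, Python scripts to look and compute and a tool call to move; the robot and the scene stay as the last step left them, time stands still between calls to the robot, and variables do not carry over. Pictures are saved under pics/ and viewed, and the job is handed in when it is done.

Besides the shell and the picture viewer there is one more tool, called after ">>>" by a JSON object that holds its "method" and its "body", one argument or row to a line. carry_out: Moves the arm, as the interface text tells. Its arguments: {"type":"object","properties":{"targets":{"type":"array","items":{"type":"object","properties":{"tx":{"type":"number"},"ty":{"type":"number"},"tz":{"type":"number"},"rx":{"type":"number"},"ry":{"type":"number"},"rz":{"type":"number"},"gripper":{"type":"number"}}}},"squeeze":{"type":"number"}},"required":["targets"]}

```bash
mkdir -p pics
python3 - <<'E'
from station import r
import cv2
print(r.get_state()); print(r.grip_depth)
for n in ("scene","top"):
    print(r.camera_info(n)); cv2.imwrite(f"pics/{n}0.png",r.camera(n)[:,:,::-1])
E
```

```text
{'t': 0.0, 'joint_positions': array([ 1.15252043,  0.42673946,  0.07385393,  1.60663349, -0.03409448,
        1.11080551, -0.06713195]), 'joint_vel': array([-1.75312398e-03,  1.09325896e-03, -5.78305251e-04, -1.21329706e-03,
       -4.42084468e-04, -2.90191304e-03,  3.73281734e-05]), 'effort': array([-3.86018510e-04, -9.49831152e+01,  3.76009718e+00, -4.63523769e+01,
        1.90807128e-02,  1.01050391e-02, -3.51663978e-06]), 'tool_pos': array([ 0.17908794, -0.65032819,  0.20109406]), 'orientation': array([-0.70063464, -0.09517642,  0.70083352, -0.0942599 ]), 'wrist_force': array([-0.08604852,  0.75678475,  0.22739913]), 'moment': array([-0.02300184, -0.0224297 , -0.00319071]), 'opening': 0.0856202049211574}
0.0187
{'fx': 452.5533949136604, 'fy': 452.5533949136604, 'cx': 320.550873284154, 'cy': 236.92598797716133, 'D': array([-0.04310259,  0.        ,  0.        ,  0.        ,  0.        ]), 'position': array([ 1.03356069, -0.25905661,  0.5548358 ]), 'orientation': array([0.35049863, 0.22263866, 0.47392568, 0.77651606])}
{'fx': 609.983269103542, 'fy': 609.983269103542, 'cx': 317.0689719350016, 'cy': 234.6994657542198, 'D': array([0.02252317, 0.        , 0.        , 0.        , 0.        ]), 'position': array([ 0.44726502, -0.00325414,  1.02944711]), 'orientation': array([ 0.04748195, -0.03722362, -0.6991972 ,  0.71237851])}
```

View pics/scene0.png

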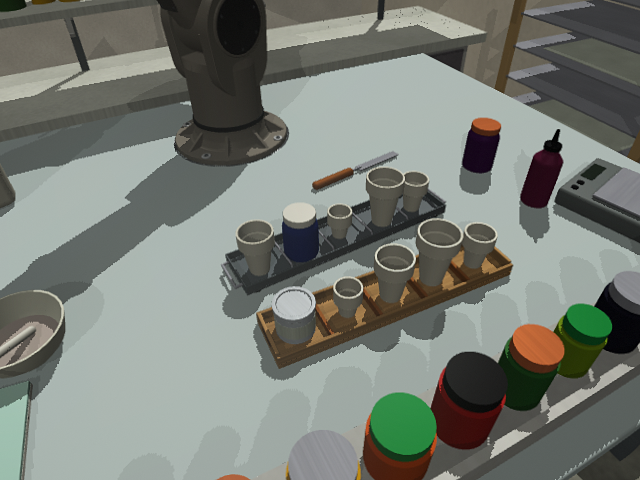

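View pics/top0.png

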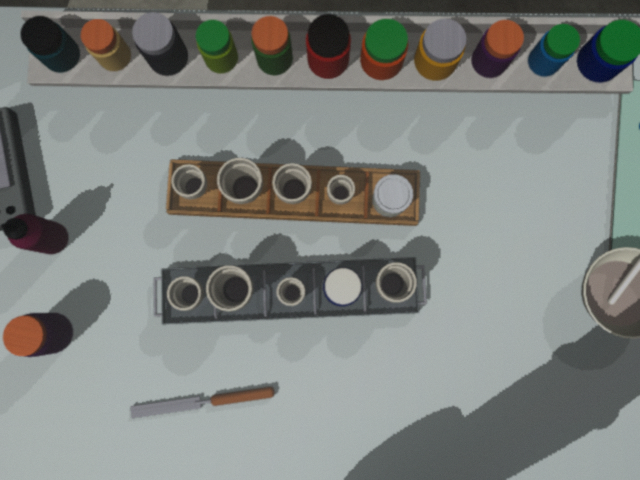

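Run:
```python
import cv2
a=cv2.imread("pics/top0.png")
cv2.imwrite("pics/z1.png",cv2.resize(a[150:335,150:425],(800,540),interpolation=cv2.INTER_CUBIC))
b=cv2.imread("pics/scene0.png")
cv2.imwrite("pics/z2.png",cv2.resize(b[155:370,220:520],(800,573),interpolation=cv2.INTER_CUBIC))
```

```text
(no output)
```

View pics/z1.png

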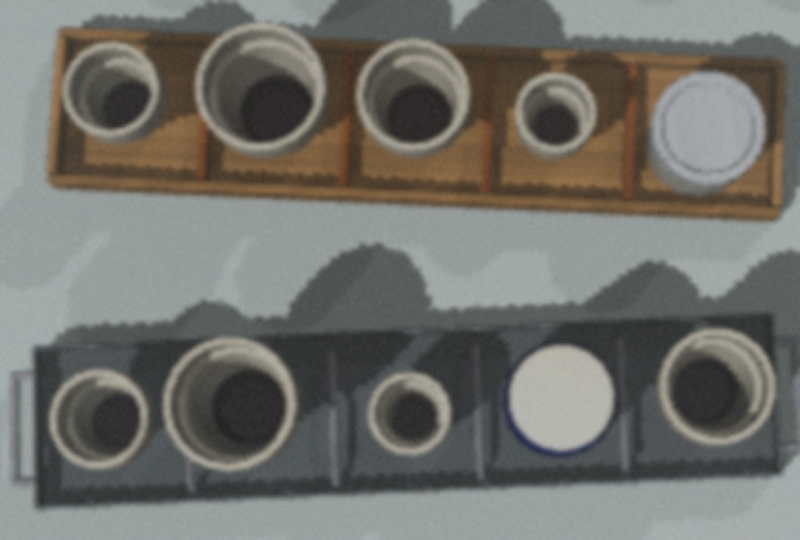

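View pics/z2.png

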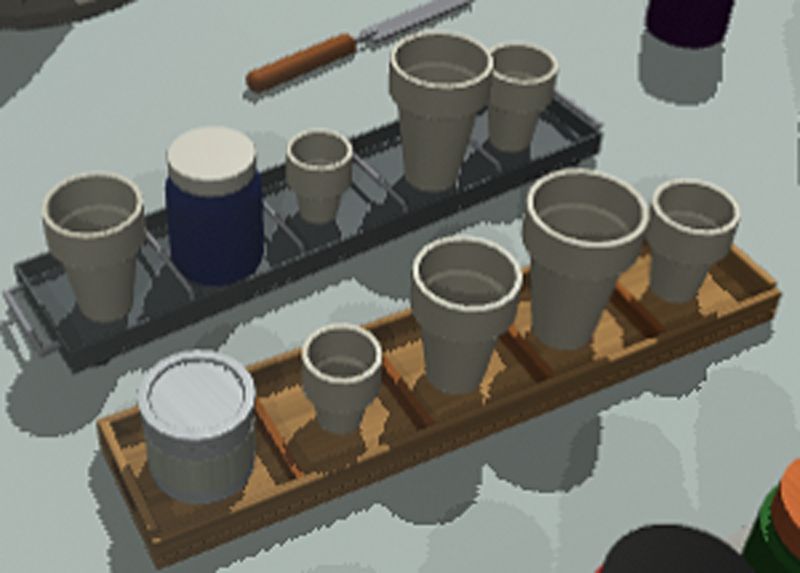

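```bash
cat > h.py <<'E'
import numpy as np, cv2
from scipy.optimize import least_squares
from scipy.spatial.transform import Rotation as Ro
from scipy.ndimage import map_coordinates, gaussian_filter1d
from station import r
INFO={n:r.camera_info(n) for n in("scene","top")}
def K(n):
    i=INFO[n]; return np.array([[i['fx'],0,i['cx']],[0,i['fy'],i['cy']],[0,0,1.]]),np.array(i['D'])
F=np.diag([1,-1,-1.])
def proj(n,P):
    i=INFO[n]; Rw=Ro.from_quat(i['orientation']).as_matrix()
    pc=(np.atleast_2d(P)-i['position'])@Rw@F
    k,d=K(n); return cv2.projectPoints(pc.reshape(-1,1,3),np.zeros(3),np.zeros(3),k,d)[0].reshape(-1,2)
def ray(n,uv,z):
    i=INFO[n]; Rw=Ro.from_quat(i['orientation']).as_matrix(); k,d=K(n)
    q=cv2.undistortPoints(np.array(uv,float).reshape(-1,1,2),k,d).reshape(-1,2)
    v=np.c_[q,np.ones(len(q))]@F@Rw.T
    return i['position']+v*((z-i['position'][2])/v[:,2])[:,None]
def rim(n,img,c0,z,R,w=.006,sign=-1):
    """edge bright->dark at outer rim; 1D searches along bearings, then circle fit of known radius"""
    g=cv2.GaussianBlur(img,(3,3),0).astype(float).mean(2); c=np.array(c0[:2],float)
    for it in range(6):
        ww=max(w*(1-.15*it),.003)
        th=np.linspace(0,2*np.pi,90,endpoint=False); rho=np.arange(R-ww,R+ww,.0004)
        P=np.stack([c[0]+np.cos(th)[:,None]*rho,c[1]+np.sin(th)[:,None]*rho,np.full((90,len(rho)),z)],-1)
        uv=proj(n,P.reshape(-1,3)); s=map_coordinates(g,[uv[:,1],uv[:,0]],order=1).reshape(90,-1)
        d=-gaussian_filter1d(s,2.,axis=1,order=1); j=d.argmax(1); st=d.max(1)
        ok=(st>np.median(st)*.4)&(j>0)&(j<len(rho)-1)
        pts=P[np.arange(90),j][ok][:,:2]
        f=least_squares(lambda p:np.hypot(*(pts-p).T)-R,c,loss='soft_l1',f_scale=.001)
        c=f.x
    res=np.hypot(*(pts-c).T)-R
    return c,np.median(np.abs(res)),np.median(res),ok.sum()
S=dict(a=(.100,.0345),b=(.084,.0305),c=(.069,.0265),d=(.055,.0225))
E
python3 - <<'E'
from h import *
T=cv2.imread("pics/top0.png");Sc=cv2.imread("pics/scene0.png")
pt=dict(a=(240,180),b=(292,183),c=(189,182),d=(341,188))
ps=dict(a=(229,288),b=(396,283),c=(184,293),d=(291,291))
for nm,D in(("pot",pt),("stock",ps)):
  for k,uv in D.items():
    h,R=S[k]; z=h+.008
    c0=ray("top",uv,z)[0]
    a=rim("top",T,c0,z,R); b=rim("scene",Sc,a[0],z,R,.008)
    print(nm,k,a[0].round(4),[round(float(x)*1000,2) for x in a[1:3]],a[3],"| scene",b[0].round(4),[round(float(x)*1000,2) for x in b[1:3]],b[3])
print("tin",ray("top",(393,195),.066),"jar",ray("top",(343,286),.096))
E
```

```text
pot a [0.642  0.1336] [0.2, 0.2] 83 | scene [0.6456 0.1339] [0.24, 0.22] 73
pot b [0.6423 0.0534] [0.23, 0.23] 90 | scene [0.6457 0.0536] [0.23, 0.22] 71
pot c [0.6455 0.2197] [0.2, 0.2] 86 | scene [0.6492 0.2205] [0.55, 0.53] 68
pot d [ 0.6398 -0.0241] [0.23, 0.23] 90 | scene [ 0.6433 -0.0242] [0.22, -0.16] 63
stock a [0.475  0.1436] [0.2, 0.2] 90 | scene [0.4783 0.1436] [0.96, 0.58] 64
stock b [ 0.4894 -0.1108] [0.2, 0.2] 90 | scene [ 0.4929 -0.1107] [0.27, 0.24] 55
stock c [0.4666 0.2182] [0.2, 0.2] 90 | scene [0.4715 0.2186] [0.66, 0.22] 57
stock d [0.4729 0.0528] [0.21, 0.21] 90 | scene [0.4769 0.0527] [0.2, -0.19] 51
tin [[ 0.62932307 -0.10836834  0.066     ]] jar [[ 0.48149555 -0.0296617   0.096     ]]
```

```bash
cat >> h.py <<'E'
def goal_R(yaw=0.,sgn=None):
    # tool x down; tool y along +-world x (rotated by yaw)
    s=r.get_state(); M=Ro.from_quat(s['orientation']).as_matrix()
    def mk(sg):
        y=np.array([np.cos(yaw),np.sin(yaw),0])*sg; x=np.array([0,0,-1.]); return np.c_[x,y,np.cross(x,y)]
    c=[mk(1),mk(-1)]
    return max(c,key=lambda G:np.trace(M.T@G)) if sgn is None else mk(sgn)
def go(p,yaw=0.,sgn=None):
    s=r.get_state(); M=Ro.from_quat(s['orientation']).as_matrix(); G=goal_R(yaw,sgn)
    d=M.T@(np.array(p)-s['tool_pos']); w=Ro.from_matrix(M.T@G).as_rotvec()
    print("t",round(s['t'],2),"pos",s['tool_pos'].round(4),"F",s['wrist_force'].round(1),"open",round(s['opening'],4),"q",s['joint_positions'].round(2))
    print("  shift",d.round(4),"norm",round(float(np.linalg.norm(d)),3),"turn",w.round(4))
E
python3 - <<'E'
from h import *
s=r.get_state(); print(Ro.from_quat(s['orientation']).as_matrix().round(3))
go([.6437,.1338,.2]); go([.6437,.1338,.2],0,1);go([.6437,.1338,.2],0,-1)
E
```

```text
[[-0.     0.265 -0.964]
 [ 0.001 -0.964 -0.265]
 [-1.    -0.001  0.   ]]
t 0.1 pos [ 0.1791 -0.6504  0.2012] F [ 0.8 -0.4 -0.2] open 0.0854 q [ 1.15  0.43  0.07  1.61 -0.03  1.11 -0.07]
  shift [ 0.0019 -0.6327 -0.6561] norm 0.911 turn [-1.3021e+00 -7.0000e-04  1.0000e-03]
t 0.1 pos [ 0.1791 -0.6504  0.2012] F [ 0.8 -0.4 -0.2] open 0.0854 q [ 1.15  0.43  0.07  1.61 -0.03  1.11 -0.07]
  shift [ 0.0019 -0.6327 -0.6561] norm 0.911 turn [-1.3021e+00 -7.0000e-04  1.0000e-03]
t 0.1 pos [ 0.1791 -0.6504  0.2012] F [ 0.8 -0.4 -0.2] open 0.0854 q [ 1.15  0.43  0.07  1.61 -0.03  1.11 -0.07]
  shift [ 0.0019 -0.6327 -0.6561] norm 0.911 turn [1.8395e+00 1.1000e-03 7.0000e-04]
```

```bash
cat >> h.py <<'E'
def chain(p,n,yaw=0.,base=None):
    s=r.get_state(); M=Ro.from_quat(s['orientation']).as_matrix(); G=goal_R(yaw); x=s['tool_pos']
    dp=(np.array(p)-x)/n; w=Ro.from_matrix(G@M.T).as_rotvec()/n
    print("t",round(s['t'],2),"pos",x.round(4),"F",s['wrist_force'].round(1),"open",round(s['opening'],4))
    for i in range(n):
        print(i,(M.T@dp).round(4),(M.T@w).round(4)); M=Ro.from_rotvec(w).as_matrix()@M
E
python3 - <<'E'
from h import *
chain([.6437,.1338,.2],5)
E
```

```text
t 0.1 pos [ 0.1791 -0.6504  0.2012] F [ 0.8 -0.4 -0.2] open 0.0854
0 [ 0.0004 -0.1265 -0.1312] [-2.604e-01 -1.000e-04  2.000e-04]
1 [ 0.0003 -0.0885 -0.1594] [-2.604e-01 -1.000e-04  2.000e-04]
2 [ 0.0003 -0.0445 -0.1768] [-2.604e-01 -1.000e-04  2.000e-04]
3 [ 0.0003  0.0026 -0.1823] [-2.604e-01 -1.000e-04  2.000e-04]
4 [ 0.0002  0.0494 -0.1755] [-2.604e-01 -1.000e-04  2.000e-04]
```

>>> {"method": "carry_out", "body": {
  "targets": [
    {"ty": -0.025,"tz": -0.026,"rx": -0.052,"gripper": 1},
    {"ty": -0.05,"tz": -0.052,"rx": -0.104,"gripper": 1},
    {"ty": -0.076,"tz": -0.079,"rx": -0.156,"gripper": 1},
    {"ty": -0.101,"tz": -0.105,"rx": -0.208,"gripper": 1},
    {"ty": -0.1265,"tz": -0.131,"rx": -0.26,"gripper": 1}
  ],
  "squeeze": 40
}}

```text
invalid input
```

>>> {"method": "carry_out", "body": {
  "targets": [
    {"ty": -0.018,"tz": -0.032,"rx": -0.052,"gripper": 1},
    {"ty": -0.036,"tz": -0.064,"rx": -0.104,"gripper": 1},
    {"ty": -0.053,"tz": -0.096,"rx": -0.156,"gripper": 1},
    {"ty": -0.071,"tz": -0.128,"rx": -0.208,"gripper": 1},
    {"ty": -0.0885,"tz": -0.1595,"rx": -0.26,"gripper": 1}
  ]
}}

```text
invalid input
```

>>> {"method": "carry_out", "body": {
  "targets": [
    {"ty": -0.009,"tz": -0.035,"rx": -0.052,"gripper": 1},
    {"ty": -0.018,"tz": -0.071,"rx": -0.104,"gripper": 1},
    {"ty": -0.027,"tz": -0.106,"rx": -0.156,"gripper": 1},
    {"ty": -0.036,"tz": -0.141,"rx": -0.208,"gripper": 1},
    {"ty": -0.0445,"tz": -0.177,"rx": -0.26,"gripper": 1}
  ]
}}

```text
invalid input
```

Run:
```python
from h import *
go([.6437,.1338,.2]);chain([.6437,.1338,.2],2);chain([.6437,.1338,.2],3)
```

```text
t 0.1 pos [ 0.1791 -0.6504  0.2012] F [ 0.8 -0.4 -0.2] open 0.0854 q [ 1.15  0.43  0.07  1.61 -0.03  1.11 -0.07]
  shift [ 0.0019 -0.6327 -0.6561] norm 0.911 turn [-1.3021e+00 -7.0000e-04  1.0000e-03]
t 0.1 pos [ 0.1791 -0.6504  0.2012] F [ 0.8 -0.4 -0.2] open 0.0854
0 [ 0.0009 -0.3164 -0.328 ] [-6.511e-01 -3.000e-04  5.000e-04]
1 [ 0.0007 -0.0528 -0.4527] [-6.511e-01 -3.000e-04  5.000e-04]
t 0.1 pos [ 0.1791 -0.6504  0.2012] F [ 0.8 -0.4 -0.2] open 0.0854
0 [ 0.0006 -0.2109 -0.2187] [-4.34e-01 -2.00e-04  3.00e-04]
1 [ 0.0005 -0.0994 -0.2871] [-4.34e-01 -2.00e-04  3.00e-04]
2 [ 0.0004  0.0306 -0.3023] [-4.34e-01 -2.00e-04  3.00e-04]
```

>>> {"method": "carry_out", "body": {
  "targets": [
    {"tx": 0,"ty": -0.025,"tz": -0.026,"rx": -0.052,"ry": 0,"rz": 0,"gripper": 1},
    {"tx": 0,"ty": -0.05,"tz": -0.052,"rx": -0.104,"ry": 0,"rz": 0,"gripper": 1},
    {"tx": 0,"ty": -0.076,"tz": -0.079,"rx": -0.156,"ry": 0,"rz": 0,"gripper": 1},
    {"tx": 0,"ty": -0.101,"tz": -0.105,"rx": -0.208,"ry": 0,"rz": 0,"gripper": 1},
    {"tx": 0,"ty": -0.1265,"tz": -0.131,"rx": -0.26,"ry": 0,"rz": 0,"gripper": 1}
  ],
  "squeeze": 40
}}

```text
t: 0.52
tool_pos: [0.2724, -0.4922, 0.2015]
orientation: [-0.682, -0.186, 0.682, -0.185]
wrist_force: [1.1, -0.7, 0.2]
opening: 0.0853
```

>>> {"method": "carry_out", "body": {
  "targets": [
    {"tx": 0,"ty": -0.018,"tz": -0.032,"rx": -0.052,"ry": 0,"rz": 0,"gripper": 1},
    {"tx": 0,"ty": -0.036,"tz": -0.064,"rx": -0.104,"ry": 0,"rz": 0,"gripper": 1},
    {"tx": 0,"ty": -0.053,"tz": -0.096,"rx": -0.156,"ry": 0,"rz": 0,"gripper": 1},
    {"tx": 0,"ty": -0.071,"tz": -0.128,"rx": -0.208,"ry": 0,"rz": 0,"gripper": 1},
    {"tx": 0,"ty": -0.0885,"tz": -0.1595,"rx": -0.26,"ry": 0,"rz": 0,"gripper": 1}
  ]
}}

```text
t: 0.93
tool_pos: [0.3654, -0.3353, 0.2017]
orientation: [-0.652, -0.273, 0.653, -0.272]
wrist_force: [0.9, 0.2, -1.2]
opening: 0.0856
```

>>> {"method": "carry_out", "body": {
  "targets": [
    {"tx": 0,"ty": -0.009,"tz": -0.035,"rx": -0.052,"ry": 0,"rz": 0,"gripper": 1},
    {"tx": 0,"ty": -0.018,"tz": -0.071,"rx": -0.104,"ry": 0,"rz": 0,"gripper": 1},
    {"tx": 0,"ty": -0.027,"tz": -0.106,"rx": -0.156,"ry": 0,"rz": 0,"gripper": 1},
    {"tx": 0,"ty": -0.036,"tz": -0.141,"rx": -0.208,"ry": 0,"rz": 0,"gripper": 1},
    {"tx": 0,"ty": -0.0445,"tz": -0.177,"rx": -0.26,"ry": 0,"rz": 0,"gripper": 1}
  ]
}}

```text
t: 1.35
tool_pos: [0.4585, -0.1786, 0.2018]
orientation: [-0.612, -0.355, 0.612, -0.355]
wrist_force: [1.0, -1.8, -0.1]
opening: 0.0852
```

Run:
```python
from h import *
go([.6437,.1338,.2]);chain([.6437,.1338,.2],2)
```

```text
t 1.35 pos [ 0.4585 -0.1786  0.2018] F [ 1.  -1.8 -0.1] open 0.0852 q [ 0.58  0.15 -0.37  1.99  0.06  1.02 -0.34]
  shift [ 0.0018  0.0056 -0.3632] norm 0.363 turn [-5.198e-01  2.000e-04  1.000e-04]
t 1.35 pos [ 0.4585 -0.1786  0.2018] F [ 1.  -1.8 -0.1] open 0.0852
0 [ 0.0009  0.0028 -0.1816] [-2.599e-01  1.000e-04  0.000e+00]
1 [ 0.0009  0.0494 -0.1748] [-2.599e-01  1.000e-04  0.000e+00]
```

>>> {"method": "carry_out", "body": {
  "targets": [
    {"tx": 0,"ty": 0.001,"tz": -0.036,"rx": -0.052,"ry": 0,"rz": 0,"gripper": 1},
    {"tx": 0,"ty": 0.001,"tz": -0.073,"rx": -0.104,"ry": 0,"rz": 0,"gripper": 1},
    {"tx": 0,"ty": 0.002,"tz": -0.109,"rx": -0.156,"ry": 0,"rz": 0,"gripper": 1},
    {"tx": 0,"ty": 0.002,"tz": -0.145,"rx": -0.208,"ry": 0,"rz": 0,"gripper": 1},
    {"tx": 0,"ty": 0.003,"tz": -0.1815,"rx": -0.26,"ry": 0,"rz": 0,"gripper": 1}
  ]
}}

```text
t: 1.77
tool_pos: [0.5516, -0.0228, 0.2017]
orientation: [-0.56, -0.431, 0.561, -0.431]
wrist_force: [-0.7, -0.8, -0.1]
opening: 0.0853
```

>>> {"method": "carry_out", "body": {
  "targets": [
    {"tx": 0,"ty": 0.01,"tz": -0.035,"rx": -0.052,"ry": 0,"rz": 0,"gripper": 1},
    {"tx": 0,"ty": 0.02,"tz": -0.07,"rx": -0.104,"ry": 0,"rz": 0,"gripper": 1},
    {"tx": 0,"ty": 0.03,"tz": -0.105,"rx": -0.156,"ry": 0,"rz": 0,"gripper": 1},
    {"tx": 0,"ty": 0.04,"tz": -0.14,"rx": -0.208,"ry": 0,"rz": 0,"gripper": 1},
    {"tx": 0,"ty": 0.0494,"tz": -0.1748,"rx": -0.26,"ry": 0,"rz": 0,"gripper": 1}
  ]
}}

```text
t: 2.18
tool_pos: [0.6449, 0.1331, 0.2014]
orientation: [-0.5, -0.5, 0.5, -0.5]
wrist_force: [0.3, -1.0, 1.0]
opening: 0.0858
```

Run:
```python
from h import *
go([.6437,.1338,.082])
```

```text
t 2.18 pos [0.6449 0.1331 0.2014] F [ 0.3 -1.   1. ] open 0.0858 q [ 0.11  0.46 -0.57  1.61  0.26  1.15 -0.51]
  shift [ 0.1194 -0.0011 -0.0007] norm 0.119 turn [0.     0.0001 0.0005]
```

>>> {"method": "carry_out", "body": {
  "targets": [
    {"tx": 0.035,"ty": -0.001,"tz": -0.001,"rx": 0,"ry": 0,"rz": 0,"gripper": 1},
    {"tx": 0.065,"ty": -0.001,"tz": -0.001,"rx": 0,"ry": 0,"rz": 0,"gripper": 1},
    {"tx": 0.09,"ty": -0.001,"tz": -0.001,"rx": 0,"ry": 0,"rz": 0,"gripper": 1},
    {"tx": 0.11,"ty": -0.001,"tz": -0.001,"rx": 0,"ry": 0,"rz": 0,"gripper": 1},
    {"tx": 0.1195,"ty": -0.001,"tz": -0.001,"rx": 0,"ry": 0,"rz": 0,"gripper": 1}
  ]
}}

```text
t: 2.6
tool_pos: [0.6417, 0.1322, 0.0791]
orientation: [-0.499, -0.5, 0.502, -0.499]
wrist_force: [-0.2, 0.4, 0.9]
opening: 0.0853
```

>>> {"method": "carry_out", "body": {
  "targets": [
    {"tx": 0,"ty": 0,"tz": 0,"rx": 0,"ry": 0,"rz": 0,"gripper": 0},
    {"tx": 0,"ty": 0,"tz": 0,"rx": 0,"ry": 0,"rz": 0,"gripper": 0},
    {"tx": 0,"ty": 0,"tz": 0,"rx": 0,"ry": 0,"rz": 0,"gripper": 0},
    {"tx": 0,"ty": 0,"tz": 0,"rx": 0,"ry": 0,"rz": 0,"gripper": 0},
    {"tx": 0,"ty": 0,"tz": 0,"rx": 0,"ry": 0,"rz": 0,"gripper": 0}
  ]
}}

```text
t: 3.02
tool_pos: [0.644, 0.1328, 0.0836]
orientation: [0.501, 0.499, -0.5, 0.5]
wrist_force: [0.5, -0.3, -0.0]
opening: 0.0427
```

Run:
```python
from h import *
go([.6437,.1338,.082])
for n in ("scene","top"):
    cv2.imwrite(f"pics/{n}1.png",r.camera(n)[:,:,::-1])
b=cv2.imread("pics/scene1.png")
cv2.imwrite("pics/z3.png",cv2.resize(b[100:370,220:540],(800,600),interpolation=cv2.INTER_CUBIC))
```

```text
t 3.02 pos [0.644  0.1328 0.0836] F [ 0.5 -0.3 -0. ] open 0.0427 q [ 0.08  0.57 -0.53  1.72  0.34  0.94 -0.58]
  shift [ 0.0016 -0.0003 -0.001 ] norm 0.002 turn [-0.0022 -0.0003 -0.0018]
```

View pics/z3.png

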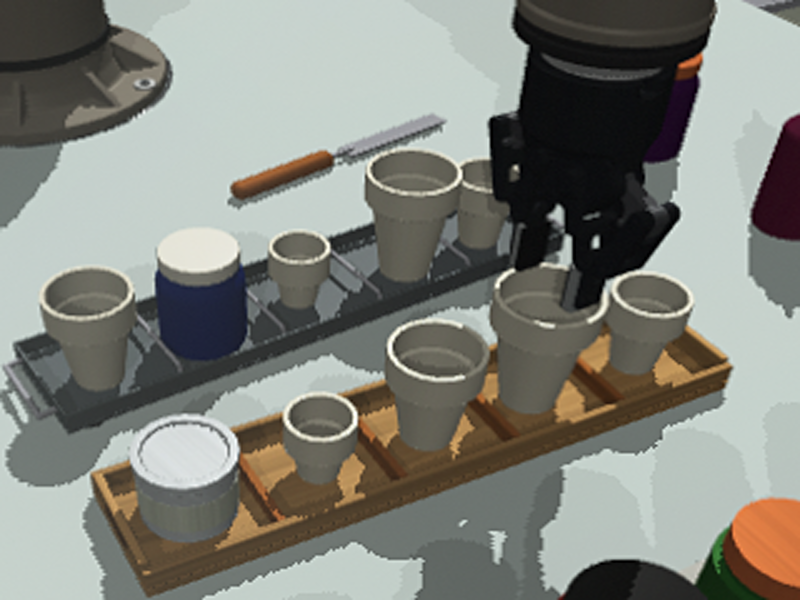

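Run:
```python
from h import *
b=cv2.imread("pics/scene1.png");t=cv2.imread("pics/top1.png")
cv2.imwrite("pics/z4.png",np.hstack([cv2.resize(b[140:270,400:510],None,fx=4,fy=4,interpolation=cv2.INTER_CUBIC),cv2.resize(t[130:260,200:290],None,fx=4,fy=4,interpolation=cv2.INTER_CUBIC)]))
```

```text
(no output)
```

View pics/z4.png

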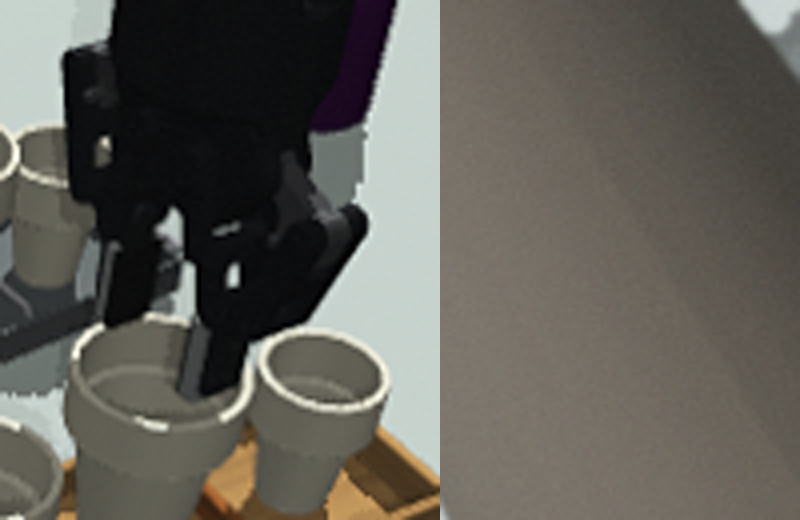

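Run:
```python
from h import *
for x in(.6226,.6654,.6095,.6785):
  for z in(.0836,.09,.1):
    u=proj("scene",[x,.1328,z])[0]; print(x,z,u.round(1),((u-[400,140])*4).round())
```

```text
0.6226 0.0836 [427.7 235.7] [111. 383.]
0.6226 0.09 [428.2 232.6] [113. 371.]
0.6226 0.1 [429.1 227.8] [117. 351.]
0.6654 0.0836 [444.7 251.9] [179. 448.]
0.6654 0.09 [445.4 248.8] [182. 435.]
0.6654 0.1 [446.5 243.9] [186. 416.]
0.6095 0.0836 [422.7 231. ] [ 91. 364.]
0.6095 0.09 [423.2 227.9] [ 93. 352.]
0.6095 0.1 [424.1 223.1] [ 96. 332.]
0.6785 0.0836 [450.2 257.1] [201. 469.]
0.6785 0.09 [451. 254.] [204. 456.]
0.6785 0.1 [452.2 249.1] [209. 436.]
```

Run:
```python
from h import *
for uv in((190,395),(220,393),(243,385),(105,318),(130,318)):
  u=np.array(uv)/4+[400,140]
  print(uv,[ray("scene",u,z)[0].round(4) for z in(.085,.1,.108,.12,.13)])
print(r.get_state()['opening'])
```

```text
(190, 395) [array([0.6443, 0.1548, 0.085 ]), array([0.6567, 0.1416, 0.1   ]), array([0.6633, 0.1346, 0.108 ]), array([0.6733, 0.124 , 0.12  ]), array([0.6816, 0.1152, 0.13  ])]
(220, 393) [array([0.6489, 0.1661, 0.085 ]), array([0.6611, 0.1525, 0.1   ]), array([0.6677, 0.1452, 0.108 ]), array([0.6775, 0.1344, 0.12  ]), array([0.6857, 0.1253, 0.13  ])]
(243, 385) [array([0.6493, 0.1773, 0.085 ]), array([0.6616, 0.1633, 0.1   ]), array([0.6681, 0.1559, 0.108 ]), array([0.6779, 0.1448, 0.12  ]), array([0.6861, 0.1355, 0.13  ])]
(105, 318) [array([0.5895, 0.1546, 0.085 ]), array([0.6037, 0.1414, 0.1   ]), array([0.6113, 0.1344, 0.108 ]), array([0.6226, 0.1238, 0.12  ]), array([0.6321, 0.115 , 0.13  ])]
(130, 318) [array([0.5943, 0.1638, 0.085 ]), array([0.6084, 0.1503, 0.1   ]), array([0.6158, 0.1431, 0.108 ]), array([0.6271, 0.1323, 0.12  ]), array([0.6364, 0.1233, 0.13  ])]
0.042675639107862894
```

Run:
```python
from h import *
b=cv2.imread("pics/scene1.png")
for z in (.0836,.1025,.157,.2,.25):
    u=proj("scene",[.644,.1328,z])[0]; print(z,u); cv2.circle(b,tuple(int(v) for v in u.round()),1,(0,0,255),-1)
for y in(-.0425,.0425):
  for x in (-.038,.038):
    u=proj("scene",[.644+x,.1328+y,.157])[0]; cv2.circle(b,tuple(int(v) for v in u.round()),1,(0,255,0),-1)
cv2.imwrite("pics/z5.png",cv2.resize(b[60:270,380:540],None,fx=3.5,fy=2.8*1,interpolation=cv2.INTER_CUBIC))
```

```text
0.0836 [436.02619163 243.64642252]
0.1025 [437.91803322 234.44464542]
0.157 [443.74228883 205.98078008]
0.2 [448.76332029 181.27533185]
0.25 [455.13568646 149.69104477]
```

View pics/z5.png

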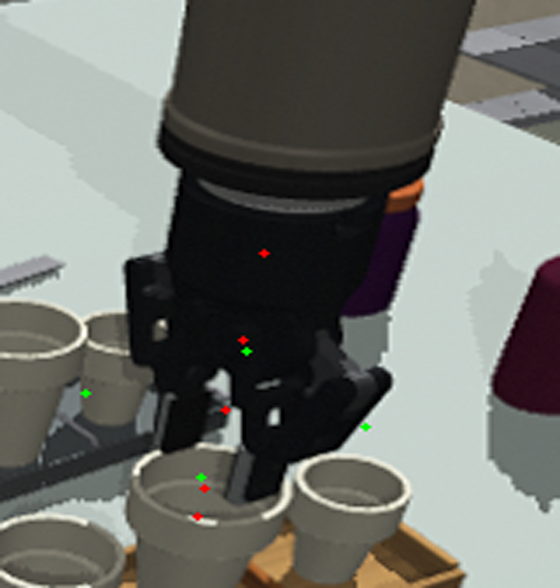

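>>> {"method": "carry_out", "body": {
  "targets": [
    {"tx": -0.02,"ty": 0,"tz": 0,"rx": 0,"ry": 0,"rz": 0,"gripper": 0},
    {"tx": -0.05,"ty": 0,"tz": 0,"rx": 0,"ry": 0,"rz": 0,"gripper": 0},
    {"tx": -0.08,"ty": 0,"tz": 0,"rx": 0,"ry": 0,"rz": 0,"gripper": 0},
    {"tx": -0.1,"ty": 0,"tz": 0,"rx": 0,"ry": 0,"rz": 0,"gripper": 0},
    {"tx": -0.1,"ty": 0,"tz": 0,"rx": 0,"ry": 0,"rz": 0,"gripper": 0}
  ]
}}

```text
t: 3.53
tool_pos: [0.6454, 0.1336, 0.1876]
orientation: [0.503, 0.498, -0.499, 0.501]
wrist_force: [-0.0, 0.5, 0.6]
opening: 0.0425
```

Run:
```python
from h import *
go([.6437,.1338,.082])
for n in ("scene","top"):
    cv2.imwrite(f"pics/{n}2.png",r.camera(n)[:,:,::-1])
b=cv2.imread("pics/scene2.png")
p=r.get_state()['tool_pos']
for dz in (0,.019,.073):
    u=proj("scene",p+[0,0,dz])[0]; cv2.circle(b,tuple(int(v) for v in u.round()),1,(0,0,255),-1)
cv2.imwrite("pics/z6.png",cv2.resize(b[40:260,360:560],None,fx=2.7,fy=2.7,interpolation=cv2.INTER_CUBIC))
```

```text
t 3.53 pos [0.6454 0.1336 0.1876] F [-0.   0.5  0.6] open 0.0425 q [ 0.11  0.46 -0.56  1.63  0.27  1.11 -0.52]
  shift [ 1.055e-01 -2.400e-03 -1.000e-04] norm 0.106 turn [-0.0022 -0.0014 -0.0065]
```

View pics/z6.png

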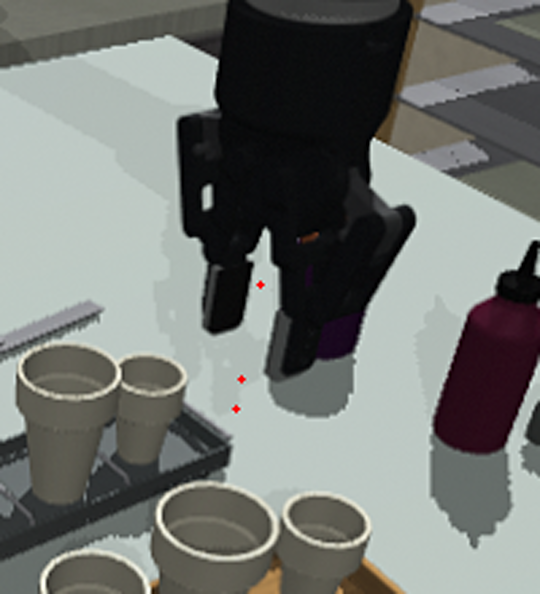

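View pics/top2.png

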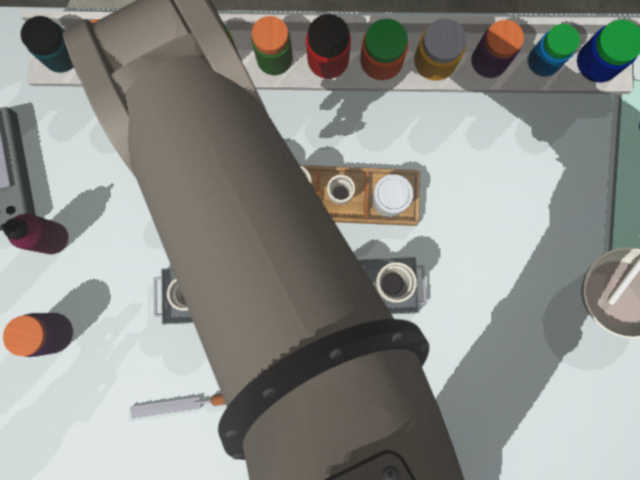

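Run:
```python
from h import *
def yplane(uv,y):
    a=ray("scene",uv,0.)[0]; c=INFO["scene"]["position"]; t=(y-c[1])/(a[1]-c[1]); return c+t*(a-c)
for uv,y in(((211,333),.1226),((240,325),.1446),((268,373),.1226),((285,378),.1226)):
    print(uv,yplane(np.array(uv)/2.7+[360,40],y).round(4))
b=cv2.imread("pics/scene2.png")
cv2.imwrite("pics/z7.png",cv2.resize(b[120:190,420:510],None,fx=8,fy=8,interpolation=cv2.INTER_CUBIC))
```

```text
(211, 333) [0.6278 0.1226 0.2231]
(240, 325) [0.6245 0.1446 0.2198]
(268, 373) [0.6715 0.1226 0.2245]
(285, 378) [0.6828 0.1226 0.2283]
```

View pics/z7.png

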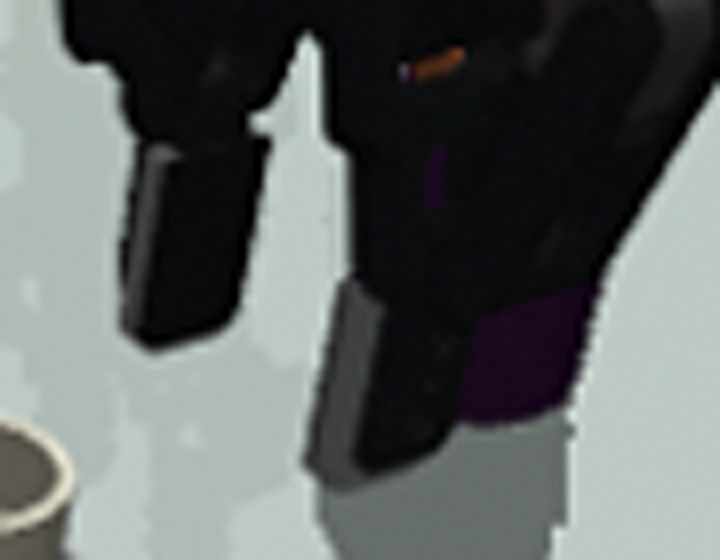

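>>> {"method": "carry_out", "body": {
  "targets": [
    {"tx": 0.03,"ty": -0.003,"tz": 0,"rx": 0,"ry": 0,"rz": 0,"gripper": 1},
    {"tx": 0.04,"ty": -0.003,"tz": 0,"rx": 0,"ry": 0,"rz": 0,"gripper": 1},
    {"tx": 0.04,"ty": -0.003,"tz": 0,"rx": 0,"ry": 0,"rz": 0,"gripper": 1},
    {"tx": 0.04,"ty": -0.003,"tz": 0,"rx": 0,"ry": 0,"rz": 0,"gripper": 1},
    {"tx": 0.04,"ty": -0.003,"tz": 0,"rx": 0,"ry": 0,"rz": 0,"gripper": 1}
  ]
}}

```text
t: 4.05
tool_pos: [0.6406, 0.1329, 0.1428]
orientation: [0.501, 0.5, -0.5, 0.499]
wrist_force: [0.3, -0.2, -0.3]
opening: 0.0854
```

Run:
```python
from h import *
go([.642,.1336,.047])
b=r.camera("scene")[:,:,::-1].copy();cv2.imwrite("pics/scene3.png",b)
p=r.get_state()['tool_pos']
for dz in (0,.019,.073):
    u=proj("scene",p+[0,0,dz])[0]; print(u);cv2.circle(b,tuple(int(v) for v in u.round()),1,(0,0,255),-1)
cv2.imwrite("pics/z8.png",cv2.resize(b[130:250,400:530],None,fx=5,fy=5,interpolation=cv2.INTER_CUBIC))
```

```text
t 4.05 pos [0.6406 0.1329 0.1428] F [ 0.3 -0.2 -0.3] open 0.0854 q [ 0.1   0.5  -0.55  1.68  0.3   1.04 -0.55]
  shift [ 0.0958  0.0014 -0.0007] norm 0.096 turn [-0.002  -0.0003 -0.0001]
[440.89722115 212.29655279]
[442.98024136 201.94014663]
[449.3135119  170.28204048]
```

View pics/z8.png

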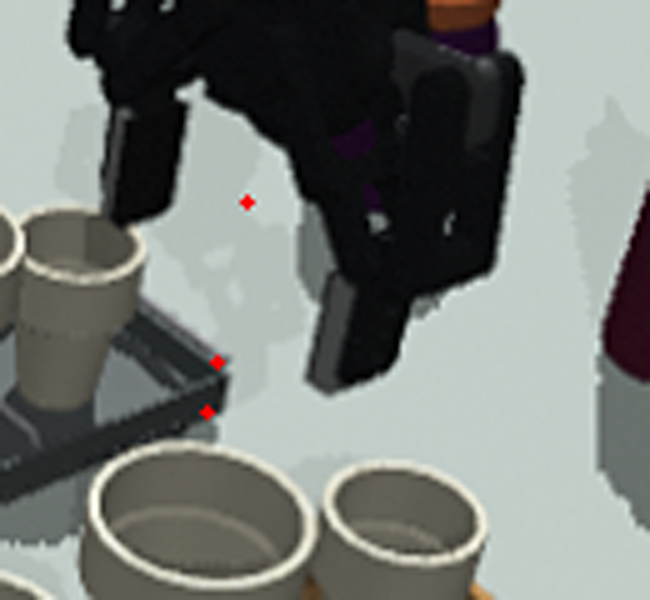

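Run:
```python
from h import *
def yplane(uv,y):
    a=ray("scene",uv,0.)[0]; c=INFO["scene"]["position"]; t=(y-c[1])/(a[1]-c[1]); return c+t*(a-c)
for uv,y in(((115,220),.1219),((168,212),.1439),((307,380),.1219),((332,392),.1219)):
    print(uv,yplane(np.array(uv)/5+[400,130],y).round(4))
```

```text
(115, 220) [0.6013 0.1219 0.1907]
(168, 212) [0.599  0.1439 0.1855]
(307, 380) [0.6866 0.1219 0.1893]
(332, 392) [0.696  0.1219 0.1916]
```

>>> {"method": "carry_out", "body": {
  "targets": [
    {"tx": 0.03,"ty": 0.0015,"tz": -0.001,"rx": 0,"ry": 0,"rz": 0,"gripper": 1},
    {"tx": 0.06,"ty": 0.0015,"tz": -0.001,"rx": 0,"ry": 0,"rz": 0,"gripper": 1},
    {"tx": 0.08,"ty": 0.0015,"tz": -0.001,"rx": 0,"ry": 0,"rz": 0,"gripper": 1},
    {"tx": 0.093,"ty": 0.0015,"tz": -0.001,"rx": 0,"ry": 0,"rz": 0,"gripper": 1},
    {"tx": 0.098,"ty": 0.0015,"tz": -0.001,"rx": 0,"ry": 0,"rz": 0,"gripper": 1}
  ]
}}

```text
t: 4.52
tool_pos: [0.6413, 0.1336, 0.043]
orientation: [-0.5, -0.5, 0.501, -0.499]
wrist_force: [0.2, -0.2, 0.7]
opening: 0.0852
```

>>> {"method": "carry_out", "body": {
  "targets": [
    {"tx": 0,"ty": 0,"tz": 0,"rx": 0,"ry": 0,"rz": 0,"gripper": 0.8},
    {"tx": 0,"ty": 0,"tz": 0,"rx": 0,"ry": 0,"rz": 0,"gripper": 0.6},
    {"tx": 0,"ty": 0,"tz": 0,"rx": 0,"ry": 0,"rz": 0,"gripper": 0.3},
    {"tx": 0,"ty": 0,"tz": 0,"rx": 0,"ry": 0,"rz": 0,"gripper": 0},
    {"tx": 0,"ty": 0,"tz": 0,"rx": 0,"ry": 0,"rz": 0,"gripper": 0}
  ]
}}

```text
t: 4.93
tool_pos: [0.6428, 0.1339, 0.0458]
orientation: [0.501, 0.499, -0.5, 0.5]
wrist_force: [0.3, 0.4, 7.5]
opening: 0.0691
```

Run:
```python
from h import *
go([.642,.1336,.045])
b=r.camera("scene")[:,:,::-1].copy();cv2.imwrite("pics/scene4.png",b)
cv2.imwrite("pics/z9.png",cv2.resize(b[130:280,380:530],None,fx=4,fy=4,interpolation=cv2.INTER_CUBIC))
```

```text
t 4.93 pos [0.6428 0.1339 0.0458] F [0.3 0.4 7.5] open 0.0691 q [ 0.07  0.61 -0.51  1.74  0.37  0.88 -0.61]
  shift [ 0.0008 -0.0008  0.0003] norm 0.001 turn [-0.0022 -0.0005 -0.0022]
```

View pics/z9.png

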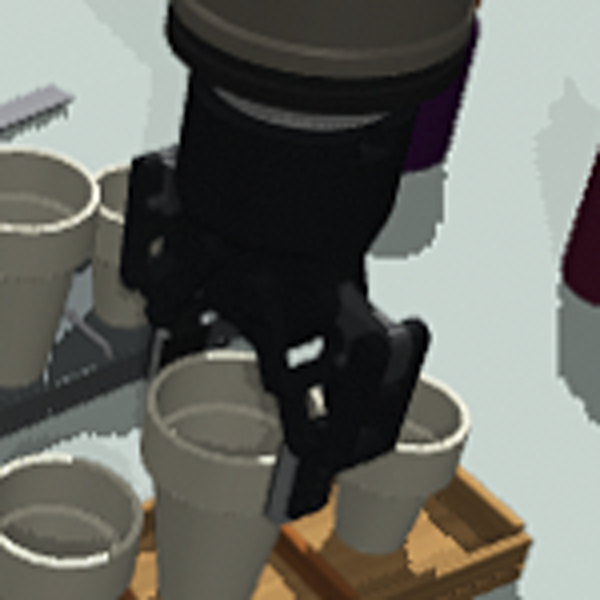

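```bash
cat >> h.py <<'E'
def yplane(uv,y):
    a=ray("scene",uv,0.)[0]; c=INFO["scene"]["position"]; t=(y-c[1])/(a[1]-c[1]); return c+t*(a-c)
E
python3 - <<'E'
from h import *
for uv in((266,512),(284,521)):
    print(uv,yplane(np.array(uv)/4+[380,130],.1229).round(4))
E
```

```text
(266, 512) [0.6808 0.1229 0.0881]
(284, 521) [0.6903 0.1229 0.0916]
```

>>> {"method": "carry_out", "body": {
  "targets": [
    {"tx": -0.005,"ty": 0,"tz": 0,"rx": 0,"ry": 0,"rz": 0,"gripper": 0},
    {"tx": -0.03,"ty": 0,"tz": 0,"rx": 0,"ry": 0,"rz": 0,"gripper": 0},
    {"tx": -0.065,"ty": 0,"tz": 0,"rx": 0,"ry": 0,"rz": 0,"gripper": 0},
    {"tx": -0.1,"ty": 0,"tz": 0,"rx": 0,"ry": 0,"rz": 0,"gripper": 0},
    {"tx": -0.125,"ty": 0,"tz": 0,"rx": 0,"ry": 0,"rz": 0,"gripper": 0}
  ]
}}

```text
t: 5.4
tool_pos: [0.6423, 0.1341, 0.1729]
orientation: [0.501, 0.499, -0.5, 0.5]
wrist_force: [1.3, 0.5, -0.8]
opening: 0.0688
```

Run:
```python
from h import *
go([.4755,.1439,.171])
```

```text
t 5.4 pos [0.6423 0.1341 0.1729] F [ 1.3  0.5 -0.8] open 0.0688 q [ 0.11  0.48 -0.56  1.65  0.28  1.09 -0.53]
  shift [ 0.0016 -0.1668 -0.0095] norm 0.167 turn [-0.0018 -0.0007 -0.0022]
```

>>> {"method": "carry_out", "body": {
  "targets": [
    {"tx": 0,"ty": -0.03,"tz": -0.002,"rx": 0,"ry": 0,"rz": 0,"gripper": 0},
    {"tx": 0,"ty": -0.07,"tz": -0.004,"rx": 0,"ry": 0,"rz": 0,"gripper": 0},
    {"tx": 0,"ty": -0.11,"tz": -0.006,"rx": 0,"ry": 0,"rz": 0,"gripper": 0},
    {"tx": 0,"ty": -0.145,"tz": -0.008,"rx": 0,"ry": 0,"rz": 0,"gripper": 0},
    {"tx": 0,"ty": -0.167,"tz": -0.0095,"rx": -0.002,"ry": 0,"rz": -0.002,"gripper": 0}
  ]
}}

```text
t: 5.82
tool_pos: [0.4714, 0.1434, 0.1697]
orientation: [-0.499, -0.5, 0.501, -0.5]
wrist_force: [0.8, 2.4, -0.0]
opening: 0.0686
```

>>> {"method": "carry_out", "body": {
  "targets": [
    {"tx": 0,"ty": 0,"tz": 0,"rx": 0,"ry": 0,"rz": 0,"gripper": 0},
    {"tx": 0,"ty": 0,"tz": 0,"rx": 0,"ry": 0,"rz": 0,"gripper": 0},
    {"tx": 0,"ty": 0,"tz": 0,"rx": 0,"ry": 0,"rz": 0,"gripper": 0},
    {"tx": 0,"ty": 0,"tz": 0,"rx": 0,"ry": 0,"rz": 0,"gripper": 0},
    {"tx": 0,"ty": 0,"tz": 0,"rx": 0,"ry": 0,"rz": 0,"gripper": 0}
  ]
}}

```text
t: 6.23
tool_pos: [0.4755, 0.1435, 0.1693]
orientation: [-0.5, -0.501, 0.501, -0.499]
wrist_force: [-0.0, 0.1, -0.0]
opening: 0.0688
```

Run:
```python
from h import *
go([.4755,.1439,.171])
b=r.camera("scene")[:,:,::-1].copy();cv2.imwrite("pics/scene5.png",b)
p=r.get_state()['tool_pos']; z=p[2]-.0458+.108
print(rim("scene",b,p,z,.0345),rim("scene",b,[.4783,.1436],.108,.0345))
cv2.imwrite("pics/z10.png",cv2.resize(b[70:270,300:500],None,fx=3,fy=3,interpolation=cv2.INTER_CUBIC))
```

```text
t 6.23 pos [0.4755 0.1435 0.1693] F [-0.   0.1 -0. ] open 0.0688 q [ 0.15  0.23 -0.65  2.    0.16  0.97 -0.58]
  shift [-0.0017  0.     -0.0004] norm 0.002 turn [-0.0006 -0.0005  0.0022]
(array([0.47637067, 0.14422356]), np.float64(0.0009778147761627456), np.float64(-0.0002610864749491501), np.int64(53)) (array([0.47867472, 0.14337962]), np.float64(0.000613656747729209), np.float64(0.0005863490945962821), np.int64(63))
```

View pics/z10.png

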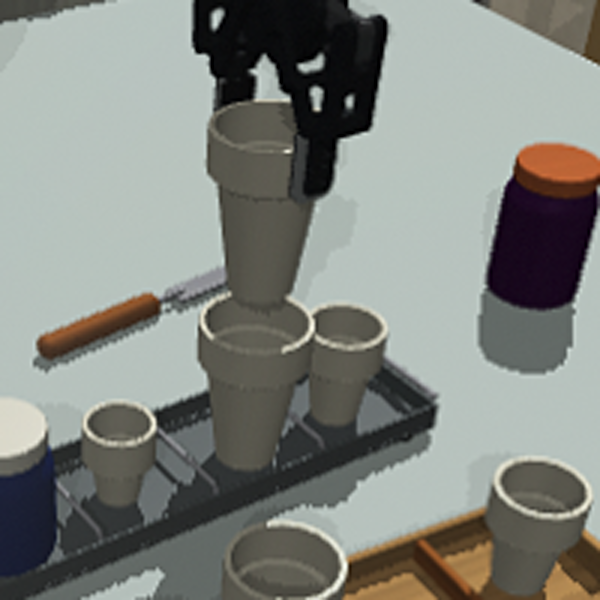

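>>> {"method": "carry_out", "body": {
  "targets": [
    {"tx": 0.02,"ty": 0.001,"tz": 0,"rx": 0,"ry": 0,"rz": 0.002,"gripper": 0},
    {"tx": 0.04,"ty": 0.001,"tz": 0,"rx": 0,"ry": 0,"rz": 0.002,"gripper": 0},
    {"tx": 0.055,"ty": 0.001,"tz": 0,"rx": 0,"ry": 0,"rz": 0.002,"gripper": 0},
    {"tx": 0.065,"ty": 0.001,"tz": 0,"rx": 0,"ry": 0,"rz": 0.002,"gripper": 0},
    {"tx": 0.07,"ty": 0.001,"tz": 0,"rx": 0,"ry": 0,"rz": 0.002,"gripper": 0}
  ]
}}

```text
t: 6.7
tool_pos: [0.4753, 0.1434, 0.0979]
orientation: [-0.5, -0.5, 0.501, -0.499]
wrist_force: [-0.5, -0.2, -0.9]
opening: 0.069
```

>>> {"method": "carry_out", "body": {
  "targets": [
    {"tx": 0.005,"ty": 0,"tz": 0,"rx": 0,"ry": 0,"rz": 0,"gripper": 0},
    {"tx": 0.01,"ty": 0,"tz": 0,"rx": 0,"ry": 0,"rz": 0,"gripper": 0},
    {"tx": 0.015,"ty": 0,"tz": 0,"rx": 0,"ry": 0,"rz": 0,"gripper": 0},
    {"tx": 0.019,"ty": 0,"tz": 0,"rx": 0,"ry": 0,"rz": 0,"gripper": 0},
    {"tx": 0.019,"ty": 0,"tz": 0,"rx": 0,"ry": 0,"rz": 0,"gripper": 0}
  ]
}}

```text
t: 7.12
tool_pos: [0.4755, 0.1434, 0.0799]
orientation: [-0.5, -0.5, 0.5, -0.5]
wrist_force: [-0.2, -0.3, -0.3]
opening: 0.0689
```

Run:
```python
from h import *
go([.4755,.1439,.0718])
b=r.camera("scene")[:,:,::-1].copy();cv2.imwrite("pics/scene6.png",b)
cv2.imwrite("pics/z11.png",cv2.resize(b[110:260,330:480],None,fx=4,fy=4,interpolation=cv2.INTER_CUBIC))
```

```text
t 7.12 pos [0.4755 0.1434 0.0799] F [-0.2 -0.3 -0.3] open 0.0689 q [ 0.09  0.35 -0.61  2.08  0.28  0.79 -0.68]
  shift [ 0.0081 -0.     -0.0005] norm 0.008 turn [-0.0001  0.0001  0.0004]
```

View pics/z11.png

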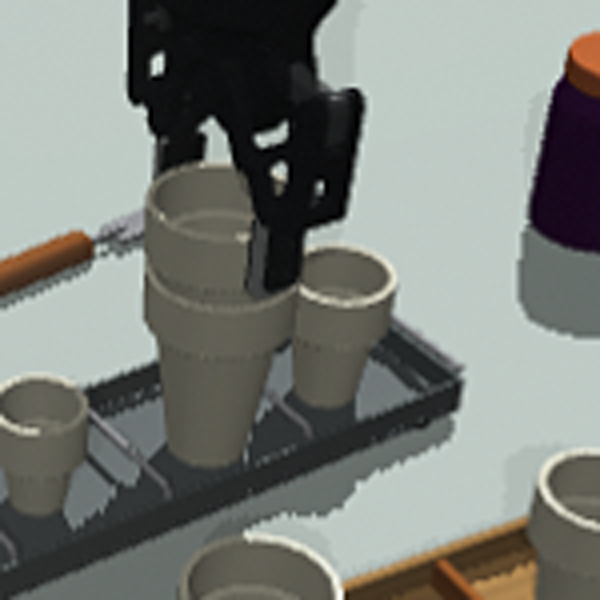

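>>> {"method": "carry_out", "body": {
  "targets": [
    {"tx": 0.003,"ty": 0,"tz": 0,"rx": 0,"ry": 0,"rz": 0,"gripper": 0},
    {"tx": 0.005,"ty": 0,"tz": 0,"rx": 0,"ry": 0,"rz": 0,"gripper": 0},
    {"tx": 0.007,"ty": 0,"tz": 0,"rx": 0,"ry": 0,"rz": 0,"gripper": 0},
    {"tx": 0.008,"ty": 0,"tz": 0,"rx": 0,"ry": 0,"rz": 0,"gripper": 0},
    {"tx": 0.008,"ty": 0,"tz": 0,"rx": 0,"ry": 0,"rz": 0,"gripper": 0}
  ]
}}

```text
t: 7.58
tool_pos: [0.4756, 0.1435, 0.0722]
orientation: [-0.5, -0.5, 0.5, -0.5]
wrist_force: [0.0, -0.4, -0.2]
opening: 0.0692
```

>>> {"method": "carry_out", "body": {
  "targets": [
    {"tx": 0.0005,"ty": 0,"tz": 0,"rx": 0,"ry": 0,"rz": 0,"gripper": 0},
    {"tx": 0.001,"ty": 0,"tz": 0,"rx": 0,"ry": 0,"rz": 0,"gripper": 0},
    {"tx": 0.0015,"ty": 0,"tz": 0,"rx": 0,"ry": 0,"rz": 0,"gripper": 0},
    {"tx": 0.002,"ty": 0,"tz": 0,"rx": 0,"ry": 0,"rz": 0,"gripper": 0},
    {"tx": 0.002,"ty": 0,"tz": 0,"rx": 0,"ry": 0,"rz": 0,"gripper": 0}
  ]
}}

```text
t: 8.0
tool_pos: [0.4759, 0.1439, 0.0716]
orientation: [0.5, 0.5, -0.5, 0.5]
wrist_force: [-9.2, -2.5, 30.2]
opening: 0.0689
```

>>> {"method": "carry_out", "body": {
  "targets": [
    {"tx": -0.0015,"ty": 0,"tz": 0,"rx": 0,"ry": 0,"rz": 0,"gripper": 0},
    {"tx": -0.0015,"ty": 0,"tz": 0,"rx": 0,"ry": 0,"rz": 0,"gripper": 1},
    {"tx": -0.0015,"ty": 0,"tz": 0,"rx": 0,"ry": 0,"rz": 0,"gripper": 1},
    {"tx": -0.0015,"ty": 0,"tz": 0,"rx": 0,"ry": 0,"rz": 0,"gripper": 1},
    {"tx": -0.0015,"ty": 0,"tz": 0,"rx": 0,"ry": 0,"rz": 0,"gripper": 1}
  ]
}}

```text
t: 8.42
tool_pos: [0.4757, 0.1435, 0.0717]
orientation: [0.5, 0.5, -0.5, 0.5]
wrist_force: [0.3, -0.5, 0.6]
opening: 0.085
```

>>> {"method": "carry_out", "body": {
  "targets": [
    {"tx": -0.015,"ty": 0,"tz": 0,"rx": 0,"ry": 0,"rz": 0,"gripper": 1},
    {"tx": -0.04,"ty": 0,"tz": 0,"rx": 0,"ry": 0,"rz": 0,"gripper": 1},
    {"tx": -0.06,"ty": 0,"tz": 0,"rx": 0,"ry": 0,"rz": 0,"gripper": 1},
    {"tx": -0.08,"ty": 0,"tz": 0,"rx": 0,"ry": 0,"rz": 0,"gripper": 1},
    {"tx": -0.08,"ty": 0,"tz": 0,"rx": 0,"ry": 0,"rz": 0,"gripper": 1}
  ]
}}

```text
t: 8.83
tool_pos: [0.4773, 0.1443, 0.1551]
orientation: [0.501, 0.499, -0.499, 0.501]
wrist_force: [0.7, 0.4, 0.8]
opening: 0.0851
```

Run:
```python
from h import *
go([.6428,.0536,.15])
b=r.camera("scene")[:,:,::-1].copy();cv2.imwrite("pics/scene7.png",b)
print(rim("scene",b,[.4783,.1436],.134,.0345))
print(rim("scene",b,[.6457,.0536],.092,.0305))
cv2.imwrite("pics/z12.png",cv2.resize(b[80:350,220:540],(800,600),interpolation=cv2.INTER_CUBIC))
```

```text
t 8.83 pos [0.4773 0.1443 0.1551] F [0.7 0.4 0.8] open 0.0851 q [ 0.14  0.25 -0.65  2.01  0.18  0.93 -0.6 ]
  shift [0.0058 0.1654 0.0907] norm 0.189 turn [-0.0001 -0.0011 -0.0044]
(array([0.47799199, 0.14363288]), np.float64(0.0005892674522708363), np.float64(0.00023346833082422969), np.int64(64))
(array([0.64552977, 0.053919  ]), np.float64(0.0005846644275868708), np.float64(0.0005846644275868708), np.int64(76))
```

View pics/z12.png

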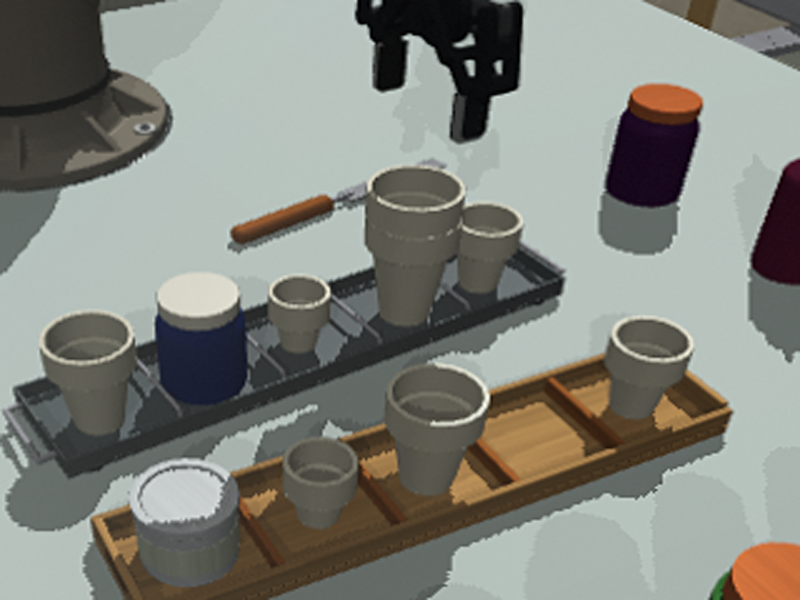

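>>> {"method": "carry_out", "body": {
  "targets": [
    {"tx": 0,"ty": 0.03,"tz": 0.017,"rx": 0,"ry": 0,"rz": 0,"gripper": 1},
    {"tx": 0,"ty": 0.065,"tz": 0.036,"rx": 0,"ry": 0,"rz": 0,"gripper": 1},
    {"tx": 0,"ty": 0.1,"tz": 0.055,"rx": 0,"ry": 0,"rz": 0,"gripper": 1},
    {"tx": 0.003,"ty": 0.135,"tz": 0.074,"rx": 0,"ry": 0,"rz": -0.002,"gripper": 1},
    {"tx": 0.006,"ty": 0.1655,"tz": 0.0905,"rx": 0,"ry": 0,"rz": -0.004,"gripper": 1}
  ]
}}

```text
t: 9.3
tool_pos: [0.6428, 0.051, 0.1445]
orientation: [-0.499, -0.501, 0.502, -0.499]
wrist_force: [-0.7, -0.1, 1.2]
opening: 0.0853
```

Run:
```python
from h import *
go([.6428,.0536,.030])
```

```text
t 9.3 pos [0.6428 0.051  0.1445] F [-0.7 -0.1  1.2] open 0.0853 q [ 0.22  0.49 -0.54  1.7   0.28  1.04 -0.41]
  shift [ 0.1145  0.0005 -0.0027] norm 0.114 turn [-0.001   0.0007  0.0048]
```

>>> {"method": "carry_out", "body": {
  "targets": [
    {"tx": 0.01,"ty": 0,"tz": 0,"rx": 0,"ry": 0,"rz": 0,"gripper": 1},
    {"tx": 0.04,"ty": 0,"tz": 0,"rx": 0,"ry": 0,"rz": 0,"gripper": 1},
    {"tx": 0.07,"ty": 0,"tz": 0,"rx": 0,"ry": 0,"rz": 0,"gripper": 1},
    {"tx": 0.08,"ty": 0,"tz": 0,"rx": 0,"ry": 0,"rz": 0,"gripper": 1},
    {"tx": 0.08,"ty": 0,"tz": 0,"rx": 0,"ry": 0,"rz": 0,"gripper": 1}
  ]
}}

```text
t: 9.72
tool_pos: [0.6386, 0.0529, 0.0624]
orientation: [0.497, 0.502, -0.502, 0.498]
wrist_force: [-0.2, -1.0, 0.5]
opening: 0.0854
```

Run:
```python
from h import *
go([.6428,.0536,.030])
```

```text
t 9.72 pos [0.6386 0.0529 0.0624] F [-0.2 -1.   0.5] open 0.0854 q [ 0.19  0.57 -0.51  1.76  0.34  0.9  -0.46]
  shift [ 0.0324  0.0045 -0.0007] norm 0.033 turn [0.0004 0.0002 0.0096]
```

>>> {"method": "carry_out", "body": {
  "targets": [
    {"tx": 0.01,"ty": 0.002,"tz": 0,"rx": 0,"ry": 0,"rz": 0.004,"gripper": 1},
    {"tx": 0.02,"ty": 0.002,"tz": 0,"rx": 0,"ry": 0,"rz": 0.004,"gripper": 1},
    {"tx": 0.03,"ty": 0.002,"tz": 0,"rx": 0,"ry": 0,"rz": 0.004,"gripper": 1},
    {"tx": 0.034,"ty": 0.002,"tz": 0,"rx": 0,"ry": 0,"rz": 0.004,"gripper": 1},
    {"tx": 0.034,"ty": 0.002,"tz": 0,"rx": 0,"ry": 0,"rz": 0.004,"gripper": 1}
  ]
}}

```text
t: 10.13
tool_pos: [0.6422, 0.053, 0.031]
orientation: [-0.5, -0.5, 0.5, -0.5]
wrist_force: [-0.5, -0.1, -0.1]
opening: 0.0852
```

Run:
```python
from h import *
go([.6428,.0536,.030])
```

```text
t 10.13 pos [0.6422 0.053  0.031 ] F [-0.5 -0.1 -0.1] open 0.0852 q [ 0.18  0.61 -0.49  1.78  0.37  0.84 -0.48]
  shift [ 0.001   0.0006 -0.0006] norm 0.001 turn [0.0001 0.0001 0.0011]
```

>>> {"method": "carry_out", "body": {
  "targets": [
    {"tx": 0,"ty": 0,"tz": 0,"rx": 0,"ry": 0,"rz": 0.001,"gripper": 0.7},
    {"tx": 0,"ty": 0,"tz": 0,"rx": 0,"ry": 0,"rz": 0.001,"gripper": 0.5},
    {"tx": 0,"ty": 0,"tz": 0,"rx": 0,"ry": 0,"rz": 0.001,"gripper": 0.2},
    {"tx": 0,"ty": 0,"tz": 0,"rx": 0,"ry": 0,"rz": 0.001,"gripper": -0.2},
    {"tx": 0,"ty": 0,"tz": 0,"rx": 0,"ry": 0,"rz": 0.001,"gripper": -0.2}
  ]
}}

```text
t: 10.55
tool_pos: [0.6433, 0.0531, 0.0329]
orientation: [0.501, 0.499, -0.499, 0.501]
wrist_force: [-1.8, 0.4, 6.3]
opening: 0.0609
```

Run:
```python
from h import *
go([.6428,.0536,.030])
```

```text
t 10.55 pos [0.6433 0.0531 0.0329] F [-1.8  0.4  6.3] open 0.0609 q [ 0.18  0.61 -0.49  1.78  0.37  0.84 -0.48]
  shift [ 0.0029 -0.0005 -0.0005] norm 0.003 turn [-0.0001 -0.     -0.0023]
```

>>> {"method": "carry_out", "body": {
  "targets": [
    {"tx": -0.005,"ty": 0,"tz": 0,"rx": 0,"ry": 0,"rz": 0,"gripper": -0.2},
    {"tx": -0.03,"ty": 0,"tz": 0,"rx": 0,"ry": 0,"rz": 0,"gripper": -0.2},
    {"tx": -0.065,"ty": 0,"tz": 0,"rx": 0,"ry": 0,"rz": 0,"gripper": -0.2},
    {"tx": -0.1,"ty": 0,"tz": 0,"rx": 0,"ry": 0,"rz": 0,"gripper": -0.2},
    {"tx": -0.12,"ty": 0,"tz": 0,"rx": 0,"ry": 0,"rz": 0,"gripper": -0.2}
  ]
}}

```text
t: 10.97
tool_pos: [0.6437, 0.0535, 0.1563]
orientation: [0.501, 0.499, -0.499, 0.501]
wrist_force: [0.7, -0.6, -1.2]
opening: 0.0607
```

Run:
```python
from h import *
go([.4902,-.1113,.1509])
```

```text
t 10.97 pos [0.6437 0.0535 0.1563] F [ 0.7 -0.6 -1.2] open 0.0607 q [ 0.23  0.47 -0.55  1.69  0.28  1.05 -0.41]
  shift [ 0.0045 -0.1536  0.1648] norm 0.225 turn [ 0.0002 -0.0006 -0.0047]
```

Two calls of half each.

>>> {"method": "carry_out", "body": {
  "targets": [
    {"tx": 0,"ty": -0.012,"tz": 0.013,"rx": 0,"ry": 0,"rz": 0,"gripper": -0.2},
    {"tx": 0,"ty": -0.028,"tz": 0.03,"rx": 0,"ry": 0,"rz": 0,"gripper": -0.2},
    {"tx": 0,"ty": -0.045,"tz": 0.048,"rx": 0,"ry": 0,"rz": 0,"gripper": -0.2},
    {"tx": 0,"ty": -0.062,"tz": 0.066,"rx": 0,"ry": 0,"rz": 0,"gripper": -0.2},
    {"tx": 0,"ty": -0.08,"tz": 0.085,"rx": 0,"ry": 0,"rz": -0.002,"gripper": -0.2}
  ]
}}

```text
t: 11.38
tool_pos: [0.5619, -0.0325, 0.1524]
orientation: [0.5, 0.5, -0.5, 0.5]
wrist_force: [-0.4, 0.5, -0.2]
opening: 0.0612
```

>>> {"method": "carry_out", "body": {
  "targets": [
    {"tx": 0,"ty": -0.02,"tz": 0.022,"rx": 0,"ry": 0,"rz": 0,"gripper": -0.2},
    {"tx": 0,"ty": -0.042,"tz": 0.045,"rx": 0,"ry": 0,"rz": 0,"gripper": -0.2},
    {"tx": 0,"ty": -0.062,"tz": 0.067,"rx": 0,"ry": 0,"rz": 0,"gripper": -0.2},
    {"tx": 0,"ty": -0.0735,"tz": 0.08,"rx": 0,"ry": 0,"rz": 0,"gripper": -0.2},
    {"tx": 0,"ty": -0.0735,"tz": 0.08,"rx": 0,"ry": 0,"rz": 0,"gripper": -0.2}
  ]
}}

```text
t: 11.8
tool_pos: [0.4867, -0.1153, 0.1523]
orientation: [-0.5, -0.499, 0.502, -0.499]
wrist_force: [0.1, 0.3, -0.5]
opening: 0.0606
```

Run:
```python
from h import *
go([.4902,-.1113,.08])
```

```text
t 11.8 pos [ 0.4867 -0.1153  0.1523] F [ 0.1  0.3 -0.5] open 0.0606 q [ 0.57  0.24 -0.54  2.01  0.15  0.93 -0.05]
  shift [ 0.0723  0.0036 -0.0041] norm 0.073 turn [-0.0042  0.0018  0.0016]
```

>>> {"method": "carry_out", "body": {
  "targets": [
    {"tx": 0,"ty": 0,"tz": 0,"rx": 0,"ry": 0,"rz": 0,"gripper": -0.2},
    {"tx": 0,"ty": 0,"tz": 0,"rx": 0,"ry": 0,"rz": 0,"gripper": -0.2},
    {"tx": 0.005,"ty": 0,"tz": 0,"rx": 0,"ry": 0,"rz": 0,"gripper": -0.2},
    {"tx": 0.01,"ty": 0,"tz": 0,"rx": 0,"ry": 0,"rz": 0,"gripper": -0.2},
    {"tx": 0.01,"ty": 0,"tz": 0,"rx": 0,"ry": 0,"rz": 0,"gripper": -0.2}
  ]
}}

```text
t: 12.22
tool_pos: [0.4888, -0.1112, 0.1406]
orientation: [0.499, 0.501, -0.5, 0.499]
wrist_force: [-0.2, 0.3, -0.8]
opening: 0.0607
```

Run:
```python
from h import *
go([.4902,-.1113,.08])
b=r.camera("scene")[:,:,::-1].copy();cv2.imwrite("pics/scene8.png",b)
p=r.get_state()['tool_pos']
print(rim("scene",b,p,p[2]-.0329+.092,.0305),rim("scene",b,[.4929,-.1107],.092,.0305))
cv2.imwrite("pics/z13.png",cv2.resize(b[100:300,180:380],None,fx=3,fy=3,interpolation=cv2.INTER_CUBIC))
```

```text
t 12.22 pos [ 0.4888 -0.1112  0.1406] F [-0.2  0.3 -0.8] open 0.0607 q [ 0.56  0.26 -0.54  2.02  0.17  0.9  -0.06]
  shift [0.0606 0.0015 0.0002] norm 0.061 turn [ 0.0011 -0.0008  0.0024]
(array([ 0.48967108, -0.11160629]), np.float64(0.0005759184524957717), np.float64(-0.00024331038363424595), np.int64(58)) (array([ 0.49290432, -0.11112588]), np.float64(0.0005765540986375078), np.float64(0.0005762674873672699), np.int64(63))
```

View pics/z13.png

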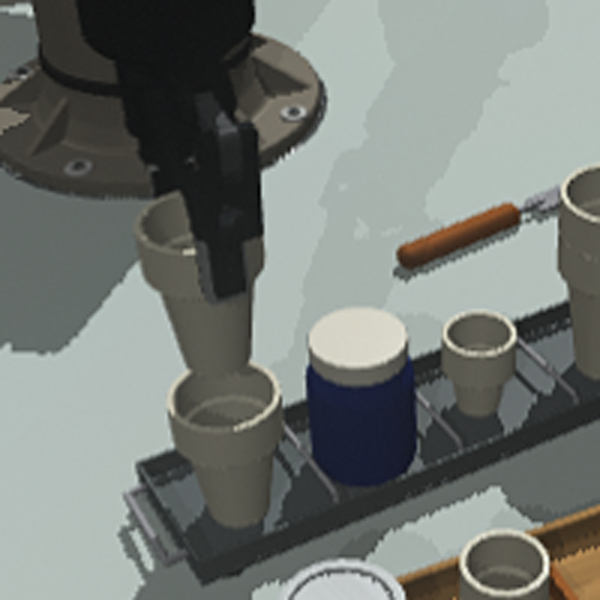

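>>> {"method": "carry_out", "body": {
  "targets": [
    {"tx": 0.015,"ty": 0.002,"tz": 0,"rx": 0,"ry": 0,"rz": 0.002,"gripper": -0.2},
    {"tx": 0.03,"ty": 0.002,"tz": 0,"rx": 0,"ry": 0,"rz": 0.002,"gripper": -0.2},
    {"tx": 0.045,"ty": 0.002,"tz": 0,"rx": 0,"ry": 0,"rz": 0.002,"gripper": -0.2},
    {"tx": 0.057,"ty": 0.002,"tz": 0,"rx": 0,"ry": 0,"rz": 0.002,"gripper": -0.2},
    {"tx": 0.063,"ty": 0.002,"tz": 0,"rx": 0,"ry": 0,"rz": 0.002,"gripper": -0.2}
  ]
}}

```text
t: 12.68
tool_pos: [0.4904, -0.1116, 0.0773]
orientation: [0.5, 0.5, -0.5, 0.5]
wrist_force: [-0.5, -0.5, -0.6]
opening: 0.0602
```

>>> {"method": "carry_out", "body": {
  "targets": [
    {"tx": 0.003,"ty": 0,"tz": 0,"rx": 0,"ry": 0,"rz": 0,"gripper": -0.2},
    {"tx": 0.006,"ty": 0,"tz": 0,"rx": 0,"ry": 0,"rz": 0,"gripper": -0.2},
    {"tx": 0.009,"ty": 0,"tz": 0,"rx": 0,"ry": 0,"rz": 0,"gripper": -0.2},
    {"tx": 0.012,"ty": 0,"tz": 0,"rx": 0,"ry": 0,"rz": 0,"gripper": -0.2},
    {"tx": 0.012,"ty": 0,"tz": 0,"rx": 0,"ry": 0,"rz": 0,"gripper": -0.2}
  ]
}}

```text
t: 13.1
tool_pos: [0.491, -0.112, 0.0667]
orientation: [0.5, 0.5, -0.5, 0.5]
wrist_force: [-0.9, -0.1, -0.5]
opening: 0.0604
```

Run:
```python
from h import *
go([.4902,-.1113,.0589])
```

```text
t 13.1 pos [ 0.491  -0.112   0.0667] F [-0.9 -0.1 -0.5] open 0.0604 q [ 0.52  0.37 -0.5   2.08  0.26  0.75 -0.14]
  shift [ 0.0078 -0.0008 -0.0007] norm 0.008 turn [-0.0001  0.     -0.0011]
```

>>> {"method": "carry_out", "body": {
  "targets": [
    {"tx": 0.002,"ty": 0,"tz": -0.0005,"rx": 0,"ry": 0,"rz": -0.001,"gripper": -0.2},
    {"tx": 0.004,"ty": 0,"tz": -0.0005,"rx": 0,"ry": 0,"rz": -0.001,"gripper": -0.2},
    {"tx": 0.006,"ty": 0,"tz": -0.0005,"rx": 0,"ry": 0,"rz": -0.001,"gripper": -0.2},
    {"tx": 0.008,"ty": 0,"tz": -0.0005,"rx": 0,"ry": 0,"rz": -0.001,"gripper": -0.2},
    {"tx": 0.008,"ty": 0,"tz": -0.0005,"rx": 0,"ry": 0,"rz": -0.001,"gripper": -0.2}
  ]
}}

```text
t: 13.52
tool_pos: [0.4911, -0.1116, 0.059]
orientation: [-0.5, -0.5, 0.5, -0.5]
wrist_force: [-2.3, 0.1, 8.8]
opening: 0.0604
```

>>> {"method": "carry_out", "body": {
  "targets": [
    {"tx": 0.0005,"ty": 0,"tz": 0,"rx": 0,"ry": 0,"rz": 0,"gripper": -0.2},
    {"tx": 0.001,"ty": 0,"tz": 0,"rx": 0,"ry": 0,"rz": 0,"gripper": -0.2},
    {"tx": 0.001,"ty": 0,"tz": 0,"rx": 0,"ry": 0,"rz": 0,"gripper": -0.2},
    {"tx": 0.001,"ty": 0,"tz": 0,"rx": 0,"ry": 0,"rz": 0,"gripper": -0.2},
    {"tx": 0.001,"ty": 0,"tz": 0,"rx": 0,"ry": 0,"rz": 0,"gripper": -0.2}
  ]
}}

```text
t: 13.93
tool_pos: [0.4912, -0.1116, 0.0587]
orientation: [0.5, 0.5, -0.5, 0.5]
wrist_force: [-7.0, 0.4, 23.4]
opening: 0.0608
```

Home at .0587 (expected .0589). Release and rise.

>>> {"method": "carry_out", "body": {
  "targets": [
    {"tx": -0.0015,"ty": 0,"tz": 0,"rx": 0,"ry": 0,"rz": 0,"gripper": -0.2},
    {"tx": -0.0015,"ty": 0,"tz": 0,"rx": 0,"ry": 0,"rz": 0,"gripper": 1},
    {"tx": -0.0015,"ty": 0,"tz": 0,"rx": 0,"ry": 0,"rz": 0,"gripper": 1},
    {"tx": -0.0015,"ty": 0,"tz": 0,"rx": 0,"ry": 0,"rz": 0,"gripper": 1},
    {"tx": -0.0015,"ty": 0,"tz": 0,"rx": 0,"ry": 0,"rz": 0,"gripper": 1}
  ]
}}

```text
t: 14.35
tool_pos: [0.491, -0.1115, 0.0592]
orientation: [0.5, 0.5, -0.5, 0.5]
wrist_force: [0.3, -0.3, 0.1]
opening: 0.0856
```

>>> {"method": "carry_out", "body": {
  "targets": [
    {"tx": -0.015,"ty": 0,"tz": 0,"rx": 0,"ry": 0,"rz": 0,"gripper": 1},
    {"tx": -0.04,"ty": 0,"tz": 0,"rx": 0,"ry": 0,"rz": 0,"gripper": 1},
    {"tx": -0.065,"ty": 0,"tz": 0,"rx": 0,"ry": 0,"rz": 0,"gripper": 1},
    {"tx": -0.09,"ty": 0,"tz": 0,"rx": 0,"ry": 0,"rz": 0,"gripper": 1},
    {"tx": -0.1,"ty": 0,"tz": 0,"rx": 0,"ry": 0,"rz": 0,"gripper": 1}
  ]
}}

```text
t: 14.77
tool_pos: [0.4922, -0.1115, 0.1622]
orientation: [0.501, 0.499, -0.499, 0.501]
wrist_force: [0.8, -0.1, 0.9]
opening: 0.0856
```

Run:
```python
from h import *
go([.643,-.0245,.15])
b=r.camera("scene")[:,:,::-1].copy();cv2.imwrite("pics/scene9.png",b)
for c,z,k in(([.4929,-.1107],.118,'b'),([.478,.1436],.134,'a'),([.6433,-.0242],.063,'d'),([.6492,.2205],.077,'c'),([.4769,.0527],.063,'d'),([.4715,.2186],.077,'c')): print(k,z,rim("scene",b,c,z,S[k][1]))
cv2.imwrite("pics/z14.png",cv2.resize(b[80:350,190:510],(800,600),interpolation=cv2.INTER_CUBIC))
```

```text
t 14.77 pos [ 0.4922 -0.1115  0.1622] F [ 0.8 -0.1  0.9] open 0.0856 q [ 0.57  0.23 -0.54  2.    0.15  0.94 -0.05]
  shift [ 0.0126  0.1507 -0.087 ] norm 0.174 turn [ 0.      0.0007 -0.0031]
b 0.118 (array([ 0.49298457, -0.11105406]), np.float64(0.0005790454294434706), np.float64(0.000205783974298053), np.int64(59))
a 0.134 (array([0.47801158, 0.14354303]), np.float64(0.0005769027452712724), np.float64(0.0002284670145543781), np.int64(62))
d 0.063 (array([ 0.64334331, -0.02417746]), np.float64(0.00021700654890841053), np.float64(-0.00015877541179509444), np.int64(63))
c 0.077 (array([0.64927794, 0.22036701]), np.float64(0.0005722922811669459), np.float64(0.00022032714056723426), np.int64(67))
d 0.063 (array([0.47693646, 0.05274465]), np.float64(0.0002163531119386275), np.float64(-0.0001692794567276605), np.int64(51))
c 0.077 (array([0.47130822, 0.21901625]), np.float64(0.0008056456708593531), np.float64(0.00023017665589969948), np.int64(60))
```

View pics/z14.png

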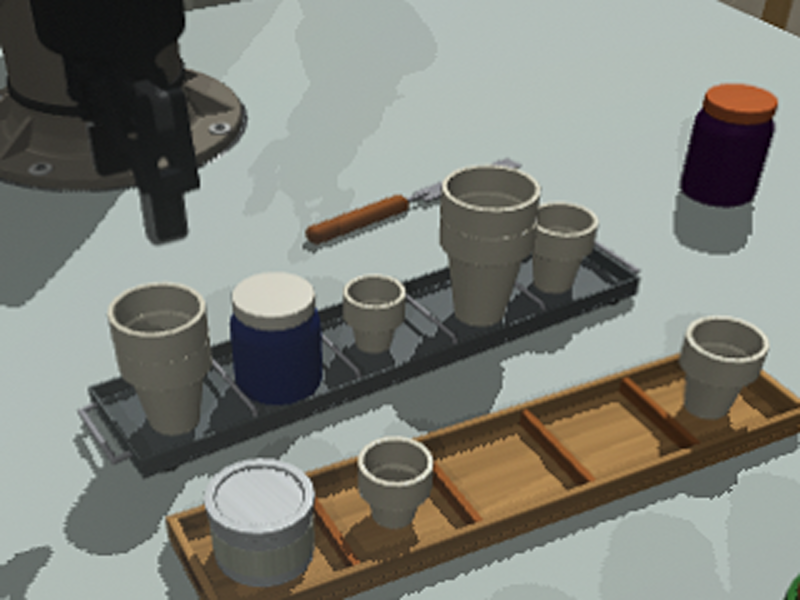

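>>> {"method": "carry_out", "body": {
  "targets": [
    {"tx": 0,"ty": 0.02,"tz": -0.012,"rx": 0,"ry": 0,"rz": 0,"gripper": 1},
    {"tx": 0,"ty": 0.055,"tz": -0.032,"rx": 0,"ry": 0,"rz": 0,"gripper": 1},
    {"tx": 0.01,"ty": 0.09,"tz": -0.052,"rx": 0,"ry": 0,"rz": 0,"gripper": 1},
    {"tx": 0.02,"ty": 0.125,"tz": -0.072,"rx": 0,"ry": 0,"rz": -0.002,"gripper": 1},
    {"tx": 0.03,"ty": 0.149,"tz": -0.087,"rx": 0,"ry": 0,"rz": -0.003,"gripper": 1}
  ]
}}

```text
t: 15.23
tool_pos: [0.6423, -0.0224, 0.1277]
orientation: [0.499, 0.501, -0.5, 0.499]
wrist_force: [-1.0, -0.3, 0.2]
opening: 0.0854
```

>>> {"method": "carry_out", "body": {
  "targets": [
    {"tx": 0.005,"ty": 0,"tz": 0,"rx": 0,"ry": 0,"rz": 0,"gripper": 1},
    {"tx": 0.03,"ty": 0,"tz": 0,"rx": 0,"ry": 0,"rz": 0,"gripper": 1},
    {"tx": 0.05,"ty": 0,"tz": 0,"rx": 0,"ry": 0,"rz": 0,"gripper": 1},
    {"tx": 0.06,"ty": 0,"tz": 0,"rx": 0,"ry": 0,"rz": 0,"gripper": 1},
    {"tx": 0.06,"ty": 0,"tz": 0,"rx": 0,"ry": 0,"rz": 0,"gripper": 1}
  ]
}}

```text
t: 15.65
tool_pos: [0.638, -0.0245, 0.0662]
orientation: [0.498, 0.502, -0.502, 0.498]
wrist_force: [0.5, -0.4, -0.4]
opening: 0.0853
```

Run:
```python
from h import *
go([.6412,-.0242,.007])
```

```text
t 15.65 pos [ 0.638  -0.0245  0.0662] F [ 0.5 -0.4 -0.4] open 0.0853 q [ 0.31  0.56 -0.5   1.77  0.33  0.9  -0.34]
  shift [ 0.0592  0.0037 -0.0003] norm 0.059 turn [ 0.0002 -0.0003  0.0075]
```

>>> {"method": "carry_out", "body": {
  "targets": [
    {"tx": 0.015,"ty": 0.002,"tz": 0,"rx": 0,"ry": 0,"rz": 0.004,"gripper": 1},
    {"tx": 0.03,"ty": 0.002,"tz": 0,"rx": 0,"ry": 0,"rz": 0.004,"gripper": 1},
    {"tx": 0.045,"ty": 0.002,"tz": 0,"rx": 0,"ry": 0,"rz": 0.004,"gripper": 1},
    {"tx": 0.055,"ty": 0.002,"tz": 0,"rx": 0,"ry": 0,"rz": 0.004,"gripper": 1},
    {"tx": 0.06,"ty": 0.002,"tz": 0,"rx": 0,"ry": 0,"rz": 0.004,"gripper": 1}
  ]
}}

```text
t: 16.07
tool_pos: [0.6408, -0.0246, 0.0076]
orientation: [0.5, 0.5, -0.5, 0.5]
wrist_force: [-0.1, 0.4, -0.4]
opening: 0.0853
```

>>> {"method": "carry_out", "body": {
  "targets": [
    {"tx": 0,"ty": 0,"tz": 0,"rx": 0,"ry": 0,"rz": 0,"gripper": 0.6},
    {"tx": 0,"ty": 0,"tz": 0,"rx": 0,"ry": 0,"rz": 0,"gripper": 0.35},
    {"tx": 0,"ty": 0,"tz": 0,"rx": 0,"ry": 0,"rz": 0,"gripper": 0.15},
    {"tx": 0,"ty": 0,"tz": 0,"rx": 0,"ry": 0,"rz": 0,"gripper": -0.2},
    {"tx": 0,"ty": 0,"tz": 0,"rx": 0,"ry": 0,"rz": 0,"gripper": -0.5}
  ]
}}

```text
t: 16.48
tool_pos: [0.6422, -0.0244, 0.0103]
orientation: [0.501, 0.499, -0.499, 0.501]
wrist_force: [-0.6, 0.3, 5.4]
opening: 0.0429
```

Run:
```python
from h import *
go([.6412,-.0242,.007])
b=r.camera("scene")[:,:,::-1].copy();cv2.imwrite("pics/scene10.png",b)
cv2.imwrite("pics/z15.png",cv2.resize(b[170:320,280:430],None,fx=4,fy=4,interpolation=cv2.INTER_CUBIC))
```

```text
t 16.48 pos [ 0.6422 -0.0244  0.0103] F [-0.6  0.3  5.4] open 0.0429 q [ 0.29  0.63 -0.47  1.8   0.38  0.8  -0.38]
  shift [ 0.0033 -0.0011 -0.0002] norm 0.003 turn [-0.0002  0.     -0.0023]
```

View pics/z15.png

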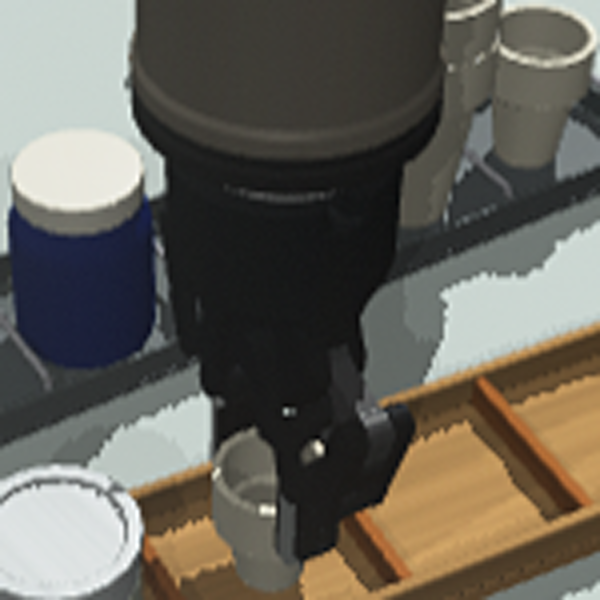

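Run:
```python
from h import *
for uv in((278,555),(298,563)): print(yplane(np.array(uv)/4+[280,170],-.0354).round(4))
print(r.get_state()['opening'])
b=cv2.imread("pics/scene10.png"); print(rim("scene",b,[.6433,-.0242],.063,.0225))
```

```text
[ 0.6693 -0.0354  0.0473]
[ 0.683  -0.0354  0.0574]
0.04318635132842426
(array([ 0.64331608, -0.02429536]), np.float64(0.0002120909656457455), np.float64(-0.00018243595985599145), np.int64(53))
```

>>> {"method": "carry_out", "body": {
  "targets": [
    {"tx": -0.005,"ty": 0,"tz": 0,"rx": 0,"ry": 0,"rz": 0,"gripper": -0.5},
    {"tx": -0.03,"ty": 0,"tz": 0,"rx": 0,"ry": 0,"rz": 0,"gripper": -0.5},
    {"tx": -0.06,"ty": 0,"tz": 0,"rx": 0,"ry": 0,"rz": 0,"gripper": -0.5},
    {"tx": -0.085,"ty": 0,"tz": 0,"rx": 0,"ry": 0,"rz": 0,"gripper": -0.5},
    {"tx": -0.1,"ty": 0,"tz": 0,"rx": 0,"ry": 0,"rz": 0,"gripper": -0.5}
  ]
}}

```text
t: 16.95
tool_pos: [0.6426, -0.0243, 0.1127]
orientation: [0.501, 0.499, -0.499, 0.501]
wrist_force: [0.7, -0.4, -0.7]
opening: 0.0432
```

Run:
```python
from h import *
go([.4746,.0525,.11])
```

```text
t 16.95 pos [ 0.6426 -0.0243  0.1127] F [ 0.7 -0.4 -0.7] open 0.0432 q [ 0.33  0.51 -0.52  1.74  0.3   0.97 -0.31]
  shift [ 0.0021 -0.168  -0.0768] norm 0.185 turn [-0.     -0.     -0.0041]
```

>>> {"method": "carry_out", "body": {
  "targets": [
    {"tx": 0,"ty": -0.03,"tz": -0.014,"rx": 0,"ry": 0,"rz": 0,"gripper": -0.5},
    {"tx": 0,"ty": -0.065,"tz": -0.03,"rx": 0,"ry": 0,"rz": 0,"gripper": -0.5},
    {"tx": 0,"ty": -0.103,"tz": -0.047,"rx": 0,"ry": 0,"rz": 0,"gripper": -0.5},
    {"tx": 0,"ty": -0.14,"tz": -0.064,"rx": 0,"ry": 0,"rz": -0.002,"gripper": -0.5},
    {"tx": 0,"ty": -0.168,"tz": -0.077,"rx": 0,"ry": 0,"rz": -0.003,"gripper": -0.5}
  ]
}}

```text
t: 17.37
tool_pos: [0.4707, 0.0533, 0.1094]
orientation: [-0.499, -0.501, 0.501, -0.5]
wrist_force: [1.0, 0.8, 0.6]
opening: 0.0432
```

>>> {"method": "carry_out", "body": {
  "targets": [
    {"tx": 0,"ty": 0,"tz": 0,"rx": 0,"ry": 0,"rz": 0,"gripper": -0.5},
    {"tx": 0,"ty": 0,"tz": 0,"rx": 0,"ry": 0,"rz": 0,"gripper": -0.5},
    {"tx": 0,"ty": 0,"tz": 0,"rx": 0,"ry": 0,"rz": 0,"gripper": -0.5},
    {"tx": 0.01,"ty": 0,"tz": 0,"rx": 0,"ry": 0,"rz": 0,"gripper": -0.5},
    {"tx": 0.02,"ty": 0,"tz": 0,"rx": 0,"ry": 0,"rz": 0,"gripper": -0.5}
  ]
}}

```text
t: 17.78
tool_pos: [0.4746, 0.0522, 0.0886]
orientation: [-0.5, -0.5, 0.5, -0.499]
wrist_force: [-0.1, -0.5, -1.3]
opening: 0.0431
```

Run:
```python
from h import *
go([.4746,.0525,.0363])
b=r.camera("scene")[:,:,::-1].copy();cv2.imwrite("pics/scene11.png",b)
cv2.imwrite("pics/z16.png",cv2.resize(b[110:260,260:410],None,fx=4,fy=4,interpolation=cv2.INTER_CUBIC))
```

```text
t 17.78 pos [0.4746 0.0522 0.0886] F [-0.1 -0.5 -1.3] open 0.0431 q [ 0.28  0.31 -0.6   2.11  0.24  0.79 -0.48]
  shift [ 0.0523  0.     -0.0003] norm 0.052 turn [-0.0012 -0.0003  0.0008]
```

View pics/z16.png

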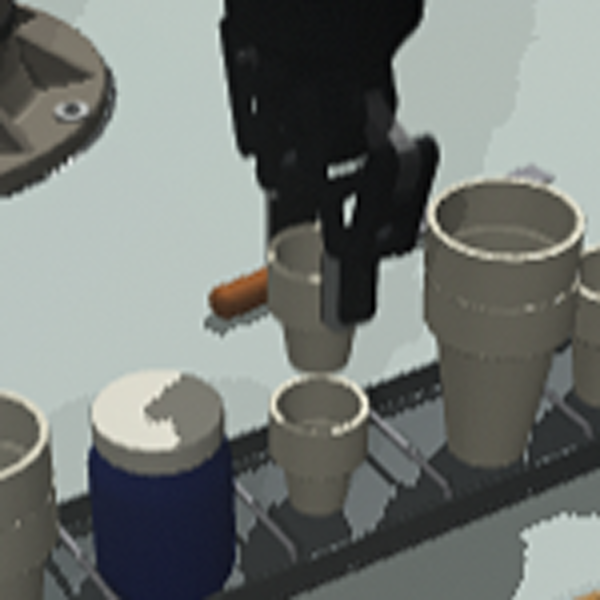

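>>> {"method": "carry_out", "body": {
  "targets": [
    {"tx": 0.01,"ty": 0.0005,"tz": 0,"rx": 0,"ry": 0,"rz": 0,"gripper": -0.5},
    {"tx": 0.02,"ty": 0.0005,"tz": 0,"rx": 0,"ry": 0,"rz": 0,"gripper": -0.5},
    {"tx": 0.03,"ty": 0.0005,"tz": 0,"rx": 0,"ry": 0,"rz": 0,"gripper": -0.5},
    {"tx": 0.038,"ty": 0.0005,"tz": 0,"rx": 0,"ry": 0,"rz": 0,"gripper": -0.5},
    {"tx": 0.042,"ty": 0.0005,"tz": 0,"rx": 0,"ry": 0,"rz": 0,"gripper": -0.5}
  ]
}}

```text
t: 18.25
tool_pos: [0.4732, 0.0525, 0.0456]
orientation: [0.499, 0.501, -0.501, 0.499]
wrist_force: [-0.9, -0.4, 0.8]
opening: 0.043
```

>>> {"method": "carry_out", "body": {
  "targets": [
    {"tx": 0.003,"ty": 0,"tz": 0,"rx": 0,"ry": 0,"rz": 0,"gripper": -0.5},
    {"tx": 0.006,"ty": 0,"tz": 0,"rx": 0,"ry": 0,"rz": 0,"gripper": -0.5},
    {"tx": 0.008,"ty": 0,"tz": 0,"rx": 0,"ry": 0,"rz": 0,"gripper": -0.5},
    {"tx": 0.01,"ty": 0,"tz": 0,"rx": 0,"ry": 0,"rz": 0,"gripper": -0.5},
    {"tx": 0.01,"ty": 0,"tz": 0,"rx": 0,"ry": 0,"rz": 0,"gripper": -0.5}
  ]
}}

```text
t: 18.67
tool_pos: [0.474, 0.0525, 0.0371]
orientation: [-0.5, -0.5, 0.5, -0.5]
wrist_force: [-0.0, 0.7, -0.8]
opening: 0.0431
```

>>> {"method": "carry_out", "body": {
  "targets": [
    {"tx": 0.0005,"ty": 0,"tz": 0,"rx": 0,"ry": 0,"rz": 0,"gripper": -0.5},
    {"tx": 0.001,"ty": 0,"tz": 0,"rx": 0,"ry": 0,"rz": 0,"gripper": -0.5},
    {"tx": 0.0015,"ty": 0,"tz": 0,"rx": 0,"ry": 0,"rz": 0,"gripper": -0.5},
    {"tx": 0.0015,"ty": 0,"tz": 0,"rx": 0,"ry": 0,"rz": 0,"gripper": -0.5},
    {"tx": 0.0015,"ty": 0,"tz": 0,"rx": 0,"ry": 0,"rz": 0,"gripper": -0.5}
  ]
}}

```text
t: 19.08
tool_pos: [0.4742, 0.0526, 0.0362]
orientation: [-0.5, -0.5, 0.5, -0.5]
wrist_force: [-2.5, -0.3, 9.8]
opening: 0.0427
```

Contact at .0362 (expected .0363). A little more to be sure, then release.

>>> {"method": "carry_out", "body": {
  "targets": [
    {"tx": 0.001,"ty": 0,"tz": 0,"rx": 0,"ry": 0,"rz": 0,"gripper": -0.5},
    {"tx": 0.001,"ty": 0,"tz": 0,"rx": 0,"ry": 0,"rz": 0,"gripper": -0.5},
    {"tx": 0.001,"ty": 0,"tz": 0,"rx": 0,"ry": 0,"rz": 0,"gripper": -0.5},
    {"tx": -0.0005,"ty": 0,"tz": 0,"rx": 0,"ry": 0,"rz": 0,"gripper": -0.5},
    {"tx": -0.0005,"ty": 0,"tz": 0,"rx": 0,"ry": 0,"rz": 0,"gripper": 1}
  ]
}}

```text
t: 19.5
tool_pos: [0.4743, 0.0526, 0.0367]
orientation: [-0.5, -0.5, 0.5, -0.5]
wrist_force: [0.2, 0.0, -0.8]
opening: 0.0539
```

>>> {"method": "carry_out", "body": {
  "targets": [
    {"tx": 0,"ty": 0,"tz": 0,"rx": 0,"ry": 0,"rz": 0,"gripper": 1},
    {"tx": 0,"ty": 0,"tz": 0,"rx": 0,"ry": 0,"rz": 0,"gripper": 1},
    {"tx": 0,"ty": 0,"tz": 0,"rx": 0,"ry": 0,"rz": 0,"gripper": 1},
    {"tx": 0,"ty": 0,"tz": 0,"rx": 0,"ry": 0,"rz": 0,"gripper": 1},
    {"tx": -0.01,"ty": 0,"tz": 0,"rx": 0,"ry": 0,"rz": 0,"gripper": 1}
  ]
}}

```text
t: 19.92
tool_pos: [0.4729, 0.0524, 0.0451]
orientation: [0.499, 0.501, -0.501, 0.499]
wrist_force: [-0.9, -1.0, -1.3]
opening: 0.0855
```

>>> {"method": "carry_out", "body": {
  "targets": [
    {"tx": -0.02,"ty": 0,"tz": 0,"rx": 0,"ry": 0,"rz": 0,"gripper": 1},
    {"tx": -0.045,"ty": 0,"tz": 0,"rx": 0,"ry": 0,"rz": 0,"gripper": 1},
    {"tx": -0.07,"ty": 0,"tz": 0,"rx": 0,"ry": 0,"rz": 0,"gripper": 1},
    {"tx": -0.09,"ty": 0,"tz": 0,"rx": 0,"ry": 0,"rz": 0,"gripper": 1},
    {"tx": -0.1,"ty": 0,"tz": 0,"rx": 0,"ry": 0,"rz": 0,"gripper": 1}
  ]
}}

```text
t: 20.33
tool_pos: [0.4751, 0.0529, 0.1491]
orientation: [0.5, 0.5, -0.5, 0.5]
wrist_force: [0.1, 0.6, -0.1]
opening: 0.0852
```

Run:
```python
from h import *
go([.647,.22,.15])
b=r.camera("scene")[:,:,::-1].copy();cv2.imwrite("pics/scene12.png",b)
for c,z,k in(([.4769,.0527],.089,'d'),([.6492,.2205],.077,'c'),([.4715,.2186],.077,'c')): print(k,z,rim("scene",b,c,z,S[k][1]))
cv2.imwrite("pics/z17.png",cv2.resize(b[80:350,190:510],(800,600),interpolation=cv2.INTER_CUBIC))
```

```text
t 20.33 pos [0.4751 0.0529 0.1491] F [ 0.1  0.6 -0.1] open 0.0852 q [ 0.32  0.22 -0.64  2.06  0.16  0.91 -0.4 ]
  shift [-0.0007  0.1719 -0.1671] norm 0.24 turn [ 0.0001 -0.0002 -0.001 ]
d 0.089 (array([0.47604034, 0.05238558]), np.float64(0.0005900241733271458), np.float64(0.00022359350282251042), np.int64(60))
c 0.077 (array([0.6492391 , 0.22041551]), np.float64(0.0005796931699880541), np.float64(0.00020002421640284707), np.int64(68))
c 0.077 (array([0.47130191, 0.21897781]), np.float64(0.0009536255370753994), np.float64(0.0001871973960279813), np.int64(60))
```

View pics/z17.png

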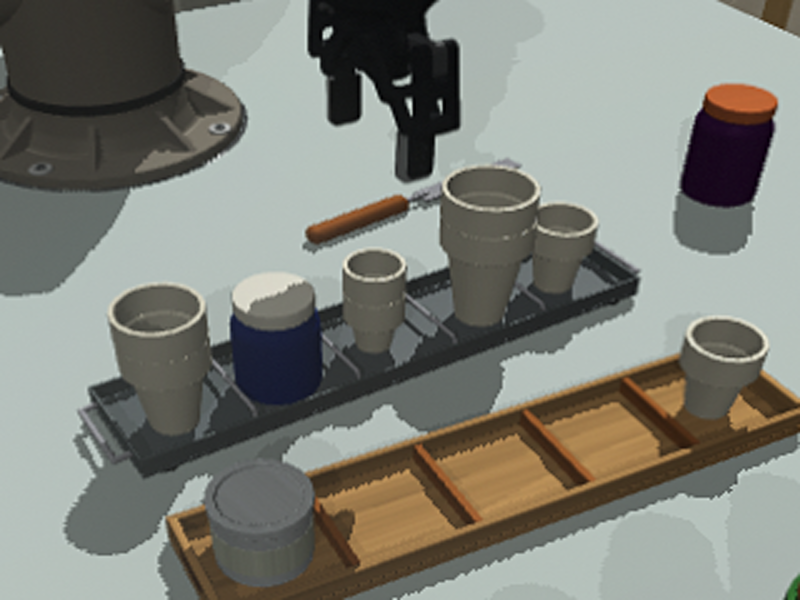

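>>> {"method": "carry_out", "body": {
  "targets": [
    {"tx": 0,"ty": 0.015,"tz": -0.015,"rx": 0,"ry": 0,"rz": 0,"gripper": 1},
    {"tx": 0,"ty": 0.035,"tz": -0.034,"rx": 0,"ry": 0,"rz": 0,"gripper": 1},
    {"tx": 0,"ty": 0.058,"tz": -0.056,"rx": 0,"ry": 0,"rz": 0,"gripper": 1},
    {"tx": 0,"ty": 0.08,"tz": -0.078,"rx": 0,"ry": 0,"rz": 0,"gripper": 1},
    {"tx": 0,"ty": 0.1,"tz": -0.097,"rx": 0,"ry": 0,"rz": 0,"gripper": 1}
  ]
}}

```text
t: 20.8
tool_pos: [0.5749, 0.1509, 0.1453]
orientation: [0.499, 0.501, -0.501, 0.499]
wrist_force: [0.3, -0.4, 1.0]
opening: 0.0854
```

>>> {"method": "carry_out", "body": {
  "targets": [
    {"tx": 0,"ty": 0.022,"tz": -0.022,"rx": 0,"ry": 0,"rz": 0,"gripper": 1},
    {"tx": 0.005,"ty": 0.044,"tz": -0.044,"rx": 0,"ry": 0,"rz": 0,"gripper": 1},
    {"tx": 0.015,"ty": 0.064,"tz": -0.063,"rx": 0,"ry": 0,"rz": 0,"gripper": 1},
    {"tx": 0.025,"ty": 0.072,"tz": -0.07,"rx": 0,"ry": 0,"rz": 0,"gripper": 1},
    {"tx": 0.03,"ty": 0.072,"tz": -0.07,"rx": 0,"ry": 0,"rz": 0,"gripper": 1}
  ]
}}

```text
t: 21.22
tool_pos: [0.6461, 0.2216, 0.1133]
orientation: [0.499, 0.502, -0.5, 0.499]
wrist_force: [-1.6, 0.2, -1.3]
opening: 0.0855
```

>>> {"method": "carry_out", "body": {
  "targets": [
    {"tx": 0.01,"ty": 0,"tz": 0,"rx": 0,"ry": 0,"rz": 0,"gripper": 1},
    {"tx": 0.025,"ty": 0,"tz": 0,"rx": 0,"ry": 0,"rz": 0,"gripper": 1},
    {"tx": 0.04,"ty": 0,"tz": 0,"rx": 0,"ry": 0,"rz": 0,"gripper": 1},
    {"tx": 0.05,"ty": 0,"tz": 0,"rx": 0,"ry": 0,"rz": 0,"gripper": 1},
    {"tx": 0.05,"ty": 0,"tz": 0,"rx": 0,"ry": 0,"rz": 0,"gripper": 1}
  ]
}}

```text
t: 21.63
tool_pos: [0.6445, 0.2181, 0.063]
orientation: [-0.498, -0.501, 0.502, -0.499]
wrist_force: [-0.1, -1.1, -0.4]
opening: 0.0857
```

Run:
```python
from h import *
go([.647,.22,.018])
```

```text
t 21.63 pos [0.6445 0.2181 0.063 ] F [-0.1 -1.1 -0.4] open 0.0857 q [-0.03  0.64 -0.56  1.67  0.39  0.96 -0.73]
  shift [ 0.0449  0.0028 -0.0019] norm 0.045 turn [-0.0005  0.0015  0.0053]
```

>>> {"method": "carry_out", "body": {
  "targets": [
    {"tx": 0.015,"ty": 0.0015,"tz": -0.001,"rx": 0,"ry": 0,"rz": 0.002,"gripper": 1},
    {"tx": 0.03,"ty": 0.0015,"tz": -0.001,"rx": 0,"ry": 0,"rz": 0.002,"gripper": 1},
    {"tx": 0.04,"ty": 0.0015,"tz": -0.001,"rx": 0,"ry": 0,"rz": 0.002,"gripper": 1},
    {"tx": 0.046,"ty": 0.0015,"tz": -0.001,"rx": 0,"ry": 0,"rz": 0.002,"gripper": 1},
    {"tx": 0.046,"ty": 0.0015,"tz": -0.001,"rx": 0,"ry": 0,"rz": 0.002,"gripper": 1}
  ]
}}

```text
t: 22.05
tool_pos: [0.6465, 0.2202, 0.018]
orientation: [-0.499, -0.5, 0.501, -0.5]
wrist_force: [0.6, -0.9, -0.8]
opening: 0.0852
```

>>> {"method": "carry_out", "body": {
  "targets": [
    {"tx": 0,"ty": 0,"tz": 0,"rx": 0,"ry": 0,"rz": 0,"gripper": 0.6},
    {"tx": 0,"ty": 0,"tz": 0,"rx": 0,"ry": 0,"rz": 0,"gripper": 0.4},
    {"tx": 0,"ty": 0,"tz": 0,"rx": 0,"ry": 0,"rz": 0,"gripper": 0.2},
    {"tx": 0,"ty": 0,"tz": 0,"rx": 0,"ry": 0,"rz": 0,"gripper": 0},
    {"tx": 0,"ty": 0,"tz": 0,"rx": 0,"ry": 0,"rz": 0,"gripper": -0.4}
  ]
}}

```text
t: 22.47
tool_pos: [0.6479, 0.2208, 0.0209]
orientation: [0.5, 0.5, -0.5, 0.5]
wrist_force: [-1.6, -1.0, 5.4]
opening: 0.0524
```

Run:
```python
from h import *
go([.647,.22,.018])
b=r.camera("scene")[:,:,::-1].copy();cv2.imwrite("pics/scene13.png",b)
cv2.imwrite("pics/z18.png",cv2.resize(b[130:280,400:550],None,fx=4,fy=4,interpolation=cv2.INTER_CUBIC))
```

```text
t 22.47 pos [0.6479 0.2208 0.0209] F [-1.6 -1.   5.4] open 0.0524 q [-0.05  0.69 -0.54  1.68  0.43  0.89 -0.76]
  shift [ 0.0029 -0.0009  0.0008] norm 0.003 turn [-0.0001 -0.0005 -0.0013]
```

View pics/z18.png

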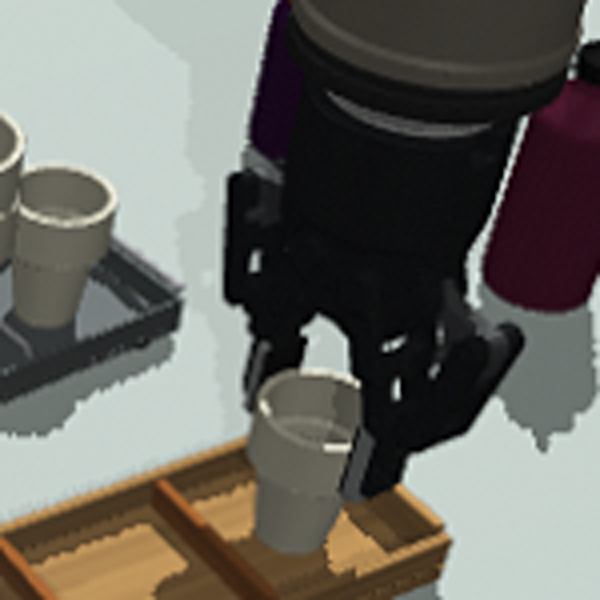

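>>> {"method": "carry_out", "body": {
  "targets": [
    {"tx": -0.005,"ty": 0,"tz": 0,"rx": 0,"ry": 0,"rz": 0,"gripper": -0.4},
    {"tx": -0.03,"ty": 0,"tz": 0,"rx": 0,"ry": 0,"rz": 0,"gripper": -0.4},
    {"tx": -0.06,"ty": 0,"tz": 0,"rx": 0,"ry": 0,"rz": 0,"gripper": -0.4},
    {"tx": -0.09,"ty": 0,"tz": 0,"rx": 0,"ry": 0,"rz": 0,"gripper": -0.4},
    {"tx": -0.105,"ty": 0,"tz": 0,"rx": 0,"ry": 0,"rz": 0,"gripper": -0.4}
  ]
}}

```text
t: 22.93
tool_pos: [0.6486, 0.2213, 0.1291]
orientation: [0.501, 0.499, -0.499, 0.501]
wrist_force: [0.8, 0.6, -0.7]
opening: 0.0525
```

Run:
```python
from h import *
go([.469,.2193,.124])
```

```text
t 22.93 pos [0.6486 0.2213 0.1291] F [ 0.8  0.6 -0.7] open 0.0525 q [-0.01  0.57 -0.59  1.62  0.35  1.06 -0.7 ]
  shift [ 0.0044 -0.1796  0.002 ] norm 0.18 turn [ 0.     -0.0015 -0.0037]
```

>>> {"method": "carry_out", "body": {
  "targets": [
    {"tx": 0,"ty": -0.03,"tz": 0,"rx": 0,"ry": 0,"rz": 0,"gripper": -0.4},
    {"tx": 0,"ty": -0.07,"tz": 0.001,"rx": 0,"ry": 0,"rz": 0,"gripper": -0.4},
    {"tx": 0,"ty": -0.11,"tz": 0.0015,"rx": 0,"ry": 0,"rz": 0,"gripper": -0.4},
    {"tx": 0,"ty": -0.15,"tz": 0.002,"rx": 0,"ry": 0,"rz": -0.001,"gripper": -0.4},
    {"tx": 0,"ty": -0.1795,"tz": 0.002,"rx": 0,"ry": 0,"rz": -0.003,"gripper": -0.4}
  ]
}}

```text
t: 23.35
tool_pos: [0.4647, 0.218, 0.1248]
orientation: [-0.499, -0.501, 0.501, -0.5]
wrist_force: [0.8, 0.7, 0.3]
opening: 0.0525
```

>>> {"method": "carry_out", "body": {
  "targets": [
    {"tx": 0,"ty": 0,"tz": 0,"rx": 0,"ry": 0,"rz": 0,"gripper": -0.4},
    {"tx": 0,"ty": 0,"tz": 0,"rx": 0,"ry": 0,"rz": 0,"gripper": -0.4},
    {"tx": 0,"ty": 0,"tz": 0,"rx": 0,"ry": 0,"rz": 0,"gripper": -0.4},
    {"tx": 0.01,"ty": 0,"tz": 0,"rx": 0,"ry": 0,"rz": 0,"gripper": -0.4},
    {"tx": 0.02,"ty": 0,"tz": 0,"rx": 0,"ry": 0,"rz": 0,"gripper": -0.4}
  ]
}}

```text
t: 23.77
tool_pos: [0.4689, 0.2186, 0.1042]
orientation: [-0.5, -0.5, 0.501, -0.499]
wrist_force: [0.7, 0.8, -0.9]
opening: 0.0523
```

Run:
```python
from h import *
go([.469,.2193,.0469])
b=r.camera("scene")[:,:,::-1].copy();cv2.imwrite("pics/scene14.png",b)
cv2.imwrite("pics/z19.png",cv2.resize(b[90:240,340:490],None,fx=4,fy=4,interpolation=cv2.INTER_CUBIC))
```

```text
t 23.77 pos [0.4689 0.2186 0.1042] F [ 0.7  0.8 -0.9] open 0.0523 q [-0.    0.36 -0.66  2.02  0.29  0.86 -0.82]
  shift [ 0.0573  0.0002 -0.0007] norm 0.057 turn [-0.001  -0.0007  0.0021]
```

View pics/z19.png

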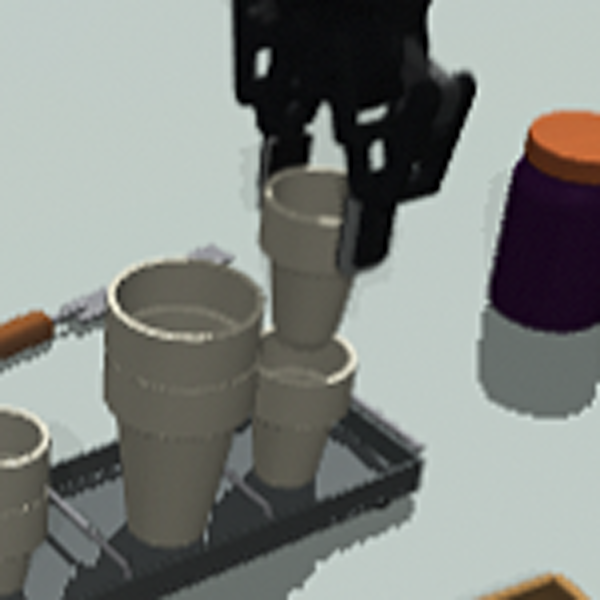

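>>> {"method": "carry_out", "body": {
  "targets": [
    {"tx": 0.01,"ty": 0.0005,"tz": -0.0005,"rx": 0,"ry": 0,"rz": 0.001,"gripper": -0.4},
    {"tx": 0.022,"ty": 0.0005,"tz": -0.0005,"rx": 0,"ry": 0,"rz": 0.001,"gripper": -0.4},
    {"tx": 0.033,"ty": 0.0005,"tz": -0.0005,"rx": 0,"ry": 0,"rz": 0.001,"gripper": -0.4},
    {"tx": 0.041,"ty": 0.0005,"tz": -0.0005,"rx": 0,"ry": 0,"rz": 0.001,"gripper": -0.4},
    {"tx": 0.044,"ty": 0.0005,"tz": -0.0005,"rx": 0,"ry": 0,"rz": 0.001,"gripper": -0.4}
  ]
}}

```text
t: 24.23
tool_pos: [0.4674, 0.2187, 0.059]
orientation: [-0.499, -0.501, 0.501, -0.499]
wrist_force: [-0.2, 0.2, -1.2]
opening: 0.0525
```

>>> {"method": "carry_out", "body": {
  "targets": [
    {"tx": 0.003,"ty": 0,"tz": 0,"rx": 0,"ry": 0,"rz": 0,"gripper": -0.4},
    {"tx": 0.006,"ty": 0,"tz": 0,"rx": 0,"ry": 0,"rz": 0,"gripper": -0.4},
    {"tx": 0.009,"ty": 0,"tz": 0,"rx": 0,"ry": 0,"rz": 0,"gripper": -0.4},
    {"tx": 0.012,"ty": 0,"tz": 0,"rx": 0,"ry": 0,"rz": 0,"gripper": -0.4},
    {"tx": 0.012,"ty": 0,"tz": 0,"rx": 0,"ry": 0,"rz": 0,"gripper": -0.4}
  ]
}}

```text
t: 24.65
tool_pos: [0.4681, 0.2189, 0.0485]
orientation: [-0.499, -0.5, 0.501, -0.499]
wrist_force: [0.0, -0.2, -0.5]
opening: 0.0524
```

>>> {"method": "carry_out", "body": {
  "targets": [
    {"tx": 0.0005,"ty": 0,"tz": 0,"rx": 0,"ry": 0,"rz": 0,"gripper": -0.4},
    {"tx": 0.001,"ty": 0,"tz": 0,"rx": 0,"ry": 0,"rz": 0,"gripper": -0.4},
    {"tx": 0.0015,"ty": 0,"tz": 0,"rx": 0,"ry": 0,"rz": 0,"gripper": -0.4},
    {"tx": 0.0015,"ty": 0,"tz": 0,"rx": 0,"ry": 0,"rz": 0,"gripper": -0.4},
    {"tx": 0.0015,"ty": 0,"tz": 0,"rx": 0,"ry": 0,"rz": 0,"gripper": -0.4}
  ]
}}

```text
t: 25.07
tool_pos: [0.4683, 0.2191, 0.0474]
orientation: [-0.5, -0.5, 0.5, -0.499]
wrist_force: [0.1, -1.0, -0.8]
opening: 0.0524
```

>>> {"method": "carry_out", "body": {
  "targets": [
    {"tx": 0.0005,"ty": 0,"tz": 0,"rx": 0,"ry": 0,"rz": 0,"gripper": -0.4},
    {"tx": 0.001,"ty": 0,"tz": 0,"rx": 0,"ry": 0,"rz": 0,"gripper": -0.4},
    {"tx": 0.0015,"ty": 0,"tz": 0,"rx": 0,"ry": 0,"rz": 0,"gripper": -0.4},
    {"tx": 0.0018,"ty": 0,"tz": 0,"rx": 0,"ry": 0,"rz": 0,"gripper": -0.4},
    {"tx": 0.0018,"ty": 0,"tz": 0,"rx": 0,"ry": 0,"rz": 0,"gripper": -0.4}
  ]
}}

```text
t: 25.48
tool_pos: [0.4686, 0.2195, 0.0466]
orientation: [0.5, 0.5, -0.5, 0.5]
wrist_force: [-6.7, -2.1, 24.0]
opening: 0.0521
```

Contact at .0466 (expected .0469). Release.

>>> {"method": "carry_out", "body": {
  "targets": [
    {"tx": -0.0015,"ty": 0,"tz": 0,"rx": 0,"ry": 0,"rz": 0,"gripper": -0.4},
    {"tx": -0.0015,"ty": 0,"tz": 0,"rx": 0,"ry": 0,"rz": 0,"gripper": 1},
    {"tx": -0.0015,"ty": 0,"tz": 0,"rx": 0,"ry": 0,"rz": 0,"gripper": 1},
    {"tx": -0.0015,"ty": 0,"tz": 0,"rx": 0,"ry": 0,"rz": 0,"gripper": 1},
    {"tx": -0.0015,"ty": 0,"tz": 0,"rx": 0,"ry": 0,"rz": 0,"gripper": 1}
  ]
}}

```text
t: 25.9
tool_pos: [0.4681, 0.219, 0.0469]
orientation: [-0.499, -0.501, 0.501, -0.499]
wrist_force: [0.6, -0.8, 0.4]
opening: 0.0854
```

>>> {"method": "carry_out", "body": {
  "targets": [
    {"tx": 0,"ty": 0,"tz": 0,"rx": 0,"ry": 0,"rz": 0,"gripper": 1},
    {"tx": -0.02,"ty": 0,"tz": 0,"rx": 0,"ry": 0,"rz": 0,"gripper": 1},
    {"tx": -0.05,"ty": 0,"tz": 0,"rx": 0,"ry": 0,"rz": 0,"gripper": 1},
    {"tx": -0.08,"ty": 0,"tz": 0,"rx": 0,"ry": 0,"rz": 0,"gripper": 1},
    {"tx": -0.11,"ty": 0,"tz": 0,"rx": 0,"ry": 0,"rz": 0,"gripper": 1}
  ]
}}

```text
t: 26.32
tool_pos: [0.4679, 0.2191, 0.1581]
orientation: [0.499, 0.501, -0.501, 0.499]
wrist_force: [0.5, -0.3, 0.6]
opening: 0.0854
```

>>> {"method": "carry_out", "body": {
  "targets": [
    {"tx": -0.02,"ty": 0,"tz": -0.03,"rx": 0,"ry": 0,"rz": 0,"gripper": 1},
    {"tx": -0.03,"ty": 0,"tz": -0.065,"rx": 0,"ry": 0,"rz": 0,"gripper": 1},
    {"tx": -0.03,"ty": 0,"tz": -0.1,"rx": 0,"ry": 0,"rz": 0,"gripper": 1},
    {"tx": -0.03,"ty": 0,"tz": -0.135,"rx": 0,"ry": 0,"rz": 0,"gripper": 1},
    {"tx": -0.03,"ty": 0,"tz": -0.16,"rx": 0,"ry": 0,"rz": 0,"gripper": 1}
  ]
}}

```text
t: 26.73
tool_pos: [0.468, 0.382, 0.1873]
orientation: [0.5, 0.501, -0.5, 0.5]
wrist_force: [0.0, -0.2, -0.5]
opening: 0.0858
```

Run:
```python
from h import *
go([.469,.4,.2])
b=r.camera("scene")[:,:,::-1].copy();cv2.imwrite("pics/scene15.png",b)
t=r.camera("top")[:,:,::-1].copy();cv2.imwrite("pics/top15.png",t)
for c,k in(([.475,.1436],'a'),([.4894,-.1108],'b'),([.4666,.2182],'c'),([.473,.0528],'d')):
    z=S[k][0]+.034; c=np.array(c)
    print(k,z,rim("scene",b,c+[.0035,0],z,S[k][1]),rim("top",t,c,z,S[k][1]))
print("tin",b.shape)
cv2.imwrite("pics/z20.png",cv2.resize(b[80:350,190:510],(800,600),interpolation=cv2.INTER_CUBIC))
```

```text
t 26.73 pos [0.468  0.382  0.1873] F [ 0.  -0.2 -0.5] open 0.0858 q [-0.23  0.41 -0.72  1.75  0.3   1.09 -1.04]
  shift [-0.0127  0.001  -0.018 ] norm 0.022 turn [ 0.001  -0.0012  0.0016]
a 0.134 (array([0.47828184, 0.14331651]), np.float64(0.00028034965475894763), np.float64(-0.0001216208046448293), np.int64(54)) (array([0.47412384, 0.14319888]), np.float64(0.00020075501976426352), np.float64(0.00019913153759963317), np.int64(90))
b 0.11800000000000001 (array([ 0.49294811, -0.11107068]), np.float64(0.0005403964782910095), np.float64(0.00022436395421552777), np.int64(57)) (array([ 0.48949348, -0.11109794]), np.float64(0.00021241229726993993), np.float64(0.00021241229726993993), np.int64(90))
c 0.10300000000000001 (array([0.47119816, 0.21827975]), np.float64(0.0005964008593073028), np.float64(-0.00020124664668936046), np.int64(47)) (array([0.46637697, 0.2180756 ]), np.float64(0.0002060981026259824), np.float64(0.00018937338454988635), np.int64(84))
d 0.089 (array([0.47605093, 0.05240525]), np.float64(0.0006132280708491984), np.float64(0.00023757662136801236), np.int64(59)) (array([0.47237046, 0.05262368]), np.float64(0.00021149578769438272), np.float64(0.00021033973436779957), np.int64(90))
tin (480, 640, 3)
```

View pics/z20.png

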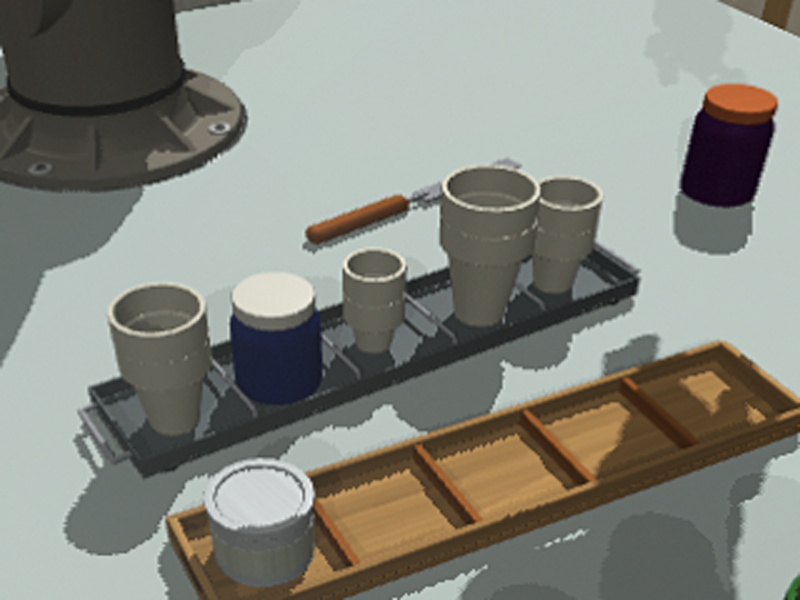

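View pics/top15.png

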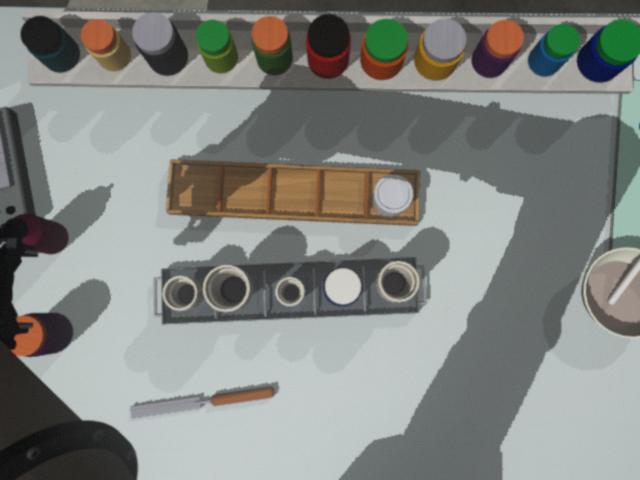

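>>> {"method": "carry_out", "body": {
  "targets": [
    {"tx": 0,"ty": 0,"tz": 0,"rx": 0,"ry": 0,"rz": 0,"gripper": 1},
    {"tx": 0,"ty": 0,"tz": 0,"rx": 0,"ry": 0,"rz": 0,"gripper": 1},
    {"tx": 0,"ty": 0,"tz": 0,"rx": 0,"ry": 0,"rz": 0,"gripper": 1},
    {"tx": 0,"ty": 0,"tz": 0,"rx": 0,"ry": 0,"rz": 0,"gripper": 1},
    {"tx": 0,"ty": 0,"tz": 0,"rx": 0,"ry": 0,"rz": 0,"gripper": 1}
  ]
}}

```text
t: 27.25
tool_pos: [0.4689, 0.3782, 0.1872]
orientation: [-0.5, -0.5, 0.501, -0.499]
wrist_force: [-0.5, 0.4, 0.2]
opening: 0.0851
```

Run:
```python
from station import r
s=r.get_state();print(s['t'],s['wrist_force'],abs(s['joint_vel']).max()); print(r.finish_job())
```

```text
27.25 [-0.49395085  0.42557051  0.15269443] 0.0028758000630191042
the job is handed in; nothing more can be done
None
```

All four pots (a, b, d, c, in that order) are nested in the stock pots of their own size. I handed the job in at t = 27.3 s with the gripper open, clear of everything, and wrist force near zero.

**Last checks**
- **Seating:** each pot met firm contact within 0.3 mm of its expected home height. Wrist force peaked at about 30 N in the readings. In the final pictures from both cameras, each rim fits a circle of the right size, 26 mm above its stock rim.
- **Bystanders:** the ink tin and ink jar are at the same pixels in the top view as at the start (393,195 and 343,286), and the stock pots stand in their places.

**What disagreed**
- **Camera offset:** the two cameras differ by 3.5 to 5 mm in x. I placed between the two, using the gripper as reference.
- **Reported tool height:** the fingertips sit well above the reported tool point, by about 35 mm half open and 46 mm fully open, more than the 13 mm swing described. My first grasp of pot a therefore closed in empty air above it, touching nothing. I measured the offset from the pictures and corrected for it.
- **Gripper opening on pot d:** it read 43 mm on the 45 mm collar, but the grip held and the pot seated normally.

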